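# Stand the turned spindle on its clipped base board

### The arm

A 6-joint arm with a two-finger parallel gripper is mounted at the origin on the work surface. World frame = base frame: x ahead of the robot, y to its left, z up, the work surface at z = 0. Lengths are in mm, angles in rad, forces in N, time in s.
With the tool pointing down it reaches from about 275 to 1000 mm from the base axis. Payload 8.4 kg.
Tool frame: the origin (TCP) lies at the very end of the fingers, on their centre line; the grasp point (between the pads) lies r.hold_point_z behind it (r.hold_point_z is the distance from the TCP to the grasp point, in mm); x points along the fingers, z is the direction in which the jaws open and shut, and the axes are right-handed (so a half turn about x gives the same grasp; the last joint's range is limited). The gripper opens to 85 mm and grips with 20 to 120 N. Pads are 22 mm wide; open, the fingers measure 114 mm over their backs; the gripper's body (76 mm by 85 mm) begins 54 mm behind the grasp point. The pads swing forward as they close: fully open they stand 13 mm farther back than shut.
Start: joints at [1.236, 0.353, 1.633, -0, 1.155, -0.002], TCP at [204.18, 590.71, 231.281] pointing down, gripper open.
Joint ranges: [-2.63, 2.63], [-0.92, 2.1], [0.06, 2.66], [-1.3, 4.44], [0, 2.69], [-3.02, 3.02]. Speed limits (rad/s): [2.22, 2.22, 2.79, 3.14, 3.14, 3.14].

### API

Orientations are given as [roll, pitch, yaw] about the fixed x, y, z axes, in that order (R = Rz(yaw) Ry(pitch) Rx(roll)).
In Python, from rig import r gives the robot as it stands.
- The arm moves only by the tool jog_arm, never from a script. Its argument "series" is a list of rows, each a list of 7 numbers: the turn, a rotation vector about the tool's x, y, z in degrees, then the shift along the tool's x, y, z in cm, then the opening, from 0 (shut) to 1 (fully open). In form: [[wx, wy, wz, tx, ty, tz, fingers], ...]. A call has 1 to 20 rows; each row shifts and turns the commanded pose from where the row before left it, along the tool's axes as they then stand; what a row does not reach is not made up. A row lasts 1/10 s, in which the tool goes at most 50 mm and 8.59 degrees, less where a joint would pass 70% of its speed; a pose out of reach is approached as far as the arm can. A call with a gripper value outside its range is refused whole. The fingers move at their own pace and stop on an object; "force" is the grip in N (left out, the last holds). Time passes only in rows, so rows that do not move let the fingers close. It gives the time, the measured TCP pose, the force and the opening at its end, in the units of the state.
- r.sense(): the state, without advancing time (a new reading comes with each control period).
- r.grab_frame(name): name is "scene" or "top" or "wrist"; returns (picture, depth): 420x560x3 uint8, red, green, blue; 420x560 float32, mm along the optical axis (not along the pixel's ray), 0 where there is no reading.
- r.get_calibration(name): a dict with "mtx" (3x3 intrinsics, pixels), "dist" ([k1, k2, p1, p2, k3] as OpenCV has them; the pictures are not rectified), "position" and "rotation" of the camera in the world; the wrist camera has in their place "mount" (4x4, takes a point from camera to tool coordinates, whose origin is the TCP and whose axes are the tool frame's). Camera axes: x right, y down, z forward; pixel columns grow to the right and rows downward; lengths in mm; the calibration is good to about 2 mm. A picture is of the moment at which its call begins: read the wrist's pose just before it. get_calibration takes no time and is no camera call.
- r.sign_off(): hands the job in, once; it reports no verdict.
The state is a dict: "clock": time; "qpos": joint angles; "qvel": joint speeds; "joint_efforts": joint torques, N m; "eef_pos": TCP position; "tcp_rot": TCP orientation; "contact_force": force on the tool from outside, world axes, zero at the start; "wrist_torque": the same for the moment, N m; "opening": opening from 0.0 (shut) to 1.0 (fully open).
Only numpy, scipy, OpenCV 4.12 (cv2) and the standard library are available. Lean on these libraries where they do the work, as an engineer would, in place of code of your own. Each camera call takes 0.05 s, during which the arm holds its last target.

### The job

Slide the base board along the bench, under the sprung steel clip arm, until its end sits square against both stop blocks with the clip arm pressing on it midway across its width. Then take the turned wooden spindle from its leaning cradle, stand it upright on its narrow foot inside the pencilled circle on the board, let go and make sure it stays standing still by itself, without knocking it over on the way. Leave the glue bottle and the sanding block where they are.

Things in the scene. Friction and masses are not known exactly. Their poses are not given: they have to be found in the camera images.
- clip_base: Fixed clip station: two wooden stop blocks (34 wide, 22 high, 22 thick) 36 mm apart, behind them a steel bracket 34 high holding the clip arm. Origin: on the bench, midway between the blocks, in the plane of their front faces. +x points from the front faces into the blocks (the way the board is pushed, away from the robot), +y sideways along the faces, z up. Place and yaw vary.
- clip_arm (a joint): Sprung steel arm, 28 wide, hinged 42 behind the stop faces, 22 over the bench; reaches between the blocks to 74 in front of the faces, last 38 bent up as a lead-in lip. Rad: 0 at rest (lowest underside 13 over the bench, lip end 23), grows as raised, about 0.07 flat on the board. Spring: about 2 N at the lip. Pushing the board's end in under the lip lifts it by itself and takes about 5 N.
- base_board: Loose flat pale wooden board 140 long (its x) by 60 wide (its y) by 18 thick, about 0.12 kg, flat on the bench in front of the clip station. Origin: centre of its underside. Its +x end is the one that goes under the clip and against the stops; fully home its origin is 70 mm in front of the stop faces.
- circle (a point): Centre of the pencilled circle (40 mm across) on the board's top face, on its centre line, 25 mm from the board's middle towards the end away from the clip; 18 mm above the board's underside.
- spindle: Loose turned wooden spindle, 190 long, about 0.14 kg. Origin: centre of the flat underside of its foot; z runs up the axis to the head. Diameters: foot 26 (0 to 10 mm up), neck 18, shaft 32 (42 to 122 up), neck 20 at 132, head a plain cylinder 26 (140 to 188 up). Centre of mass about 90 up. Starts in the cradle, leaning 35 degrees from vertical, head up and tipped towards the robot.
- cradle: Fixed plywood cradle, footprint 150 by 90, 140 high: a V trough sloping 35 degrees from vertical under the spindle's shaft (covers 32 to 120 mm up the spindle, on its underside), with a toe plate under the foot; the head sticks out free above. Origin: centre of its footprint on the bench; the spindle leans to its -x, its foot's centre is at x +55, z 37 mm. To the left or to the right.
- bit_block: Fixed wooden block 120 by 75 by 45 with upright drill bits, up to 111 mm high in all; a bystander on the other side from the cradle. Origin: centre of its underside.
- glue_bottle: Bystander: loose white closed bottle, 54 mm diameter, 150 high, standing. Origin: centre of its underside.
- sanding_block: Bystander: loose sanding block lying on the bench, 65 by 50 by 40 high, brown, with a rounded wooden back. Origin: centre of its underside.
Mind the look-alikes: they are no part of the job. Of the things that look like the base_board, take the one that is nearest to the robot's base at the start.

How it is judged:
By the outcome, as a careful person would: the job done as asked, in the order asked, and still so for the second after the job is handed in, with the robot touching nothing.
It also fails if it takes over 61 s, if anything falls off the work surface, if the arm or the gripper's body presses on something with over 40 N, if the wrist force passes 120 N, or if a joint passes its speed limit or range.

## Working session

There is one attempt and no reset: what is moved stays moved. The work goes in short steps, Python scripts to look and compute and a tool call to move; the robot and the scene stay as the last step left them, time stands still between calls to the robot, and variables do not carry over. Pictures are saved under pics/ and viewed, and the job is handed in when it is done.

Besides the shell and the picture viewer there is one more tool, called after "Emit:" as name(argument=value, ...), one argument or row to a line, values as JSON. jog_arm: Moves the arm, as the interface text tells. Its arguments: {"type":"object","properties":{"series":{"type":"array"},"force":{"type":"number"}},"required":["series"]}

```bash
ls; mkdir -p pics
cat > h.py <<'E'
from rig import r
import numpy as np, cv2
from scipy.spatial.transform import Rotation as R
def grab(n,tag):
    s=r.sense(); im,d=r.grab_frame(n)
    cv2.imwrite(f'pics/{tag}.png',im[:,:,::-1]); np.savez(f'pics/{tag}.npz',im=im,d=d,p=s['eef_pos'],rot=s['tcp_rot'])
    return im,d
def cam(n,tag=None):
    c=r.get_calibration(n); K=np.array(c['mtx']);D=np.array(c['dist'])
    if n=='wrist':
        z=np.load(f'pics/{tag}.npz'); T=np.eye(4); T[:3,:3]=R.from_euler('xyz',z['rot']).as_matrix() if np.size(z['rot'])==3 else z['rot']; T[:3,3]=z['p']
        M=T@np.array(c['mount']); return K,D,M[:3,3],M[:3,:3]
    rot=np.array(c['rotation'])
    if rot.size==3: rot=R.from_euler('xyz',rot).as_matrix()
    return K,D,np.array(c['position']),rot
def ray(c,uv):
    K,D,p,Rm=c; n=cv2.undistortPoints(np.array(uv,float).reshape(-1,1,2),K,D)[:,0]
    return p,(Rm@np.c_[n,np.ones(len(n))].T).T
def onz(c,uv,z):
    p,d=ray(c,uv); t=(z-p[2])/d[:,2]; return p+t[:,None]*d
def cloud(c,d):
    h,w=d.shape; v,u=np.mgrid[:h,:w]; p,dr=ray(c,np.c_[u.ravel(),v.ravel()])
    return (p+dr*d.reshape(-1,1)).reshape(h,w,3)
E
python3 - <<'E'
from h import *
for n in('scene','top','wrist'):
    c=r.get_calibration(n); print(n,c)
grab('scene','s0');grab('top','t0');grab('wrist','w0')
print(r.sense(), r.hold_point_z)
E
```

```text
pics
scene {'mtx': array([[518.52015829,   0.        , 284.25341284],
       [  0.        , 518.52015829, 212.2203202 ],
       [  0.        ,   0.        ,   1.        ]]), 'dist': array([-0.00383034,  0.        ,  0.        ,  0.        ,  0.        ]), 'position': array([1190.15930469, -642.89699984, 1090.10645027]), 'rotation': array([-2.44407835,  0.01089525,  0.70173872])}
top {'mtx': array([[486.63573852,   0.        , 279.79090229],
       [  0.        , 486.63573852, 211.84342407],
       [  0.        ,   0.        ,   1.        ]]), 'dist': array([-0.16951352,  0.        ,  0.        ,  0.        ,  0.        ]), 'position': array([ 385.68142328,  -18.83418338, 1456.0799192 ]), 'rotation': array([-2.98540417,  0.01221659, -1.59748409])}
wrist {'mtx': array([[365.70095792,   0.        , 277.81636957],
       [  0.        , 365.70095792, 211.72525441],
       [  0.        ,   0.        ,   1.        ]]), 'dist': array([-0.03517848,  0.        ,  0.        ,  0.        ,  0.        ]), 'mount': array([[ 8.06683002e-04, -2.96500903e-01,  9.55032232e-01,
        -1.42078847e+02]
[... 261 characters left out ...]
clock': 0.15, 'qpos': array([ 1.23554703e+00,  3.53480397e-01,  1.63389792e+00,  3.75437374e-06,
        1.15519672e+00, -2.38056907e-03]), 'qvel': array([-6.90178825e-04, -1.86263369e-04, -1.69481976e-03, -4.76006953e-04,
        9.03896431e-04, -9.80811024e-05]), 'joint_efforts': array([-3.91264593e-04, -6.05637431e+01, -3.42341852e+01, -5.66095105e-05,
        6.16354693e-03,  2.29822672e-05]), 'eef_pos': array([204.10321752, 590.39181923, 230.7675315 ]), 'tcp_rot': array([ 3.13571724,  1.56981394, -1.90954199]), 'contact_force': array([-0.19854669, -0.371289  ,  0.19412922]), 'wrist_torque': array([ 0.02831284,  0.02683883, -0.02478993]), 'opening': 0.9960869482005624} 18.700000000000003
```

View pics/s0.png

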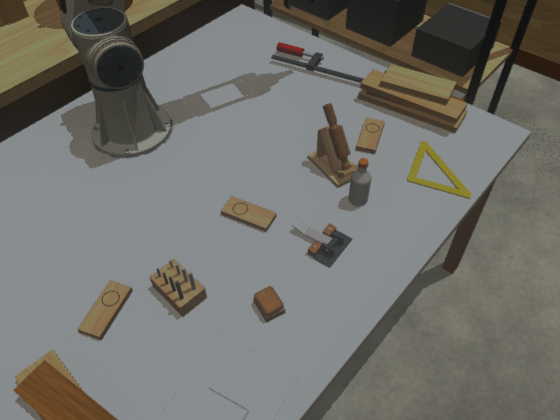

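View pics/t0.png

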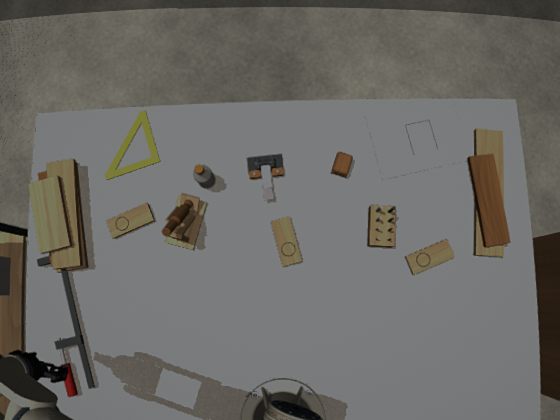

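View pics/w0.png

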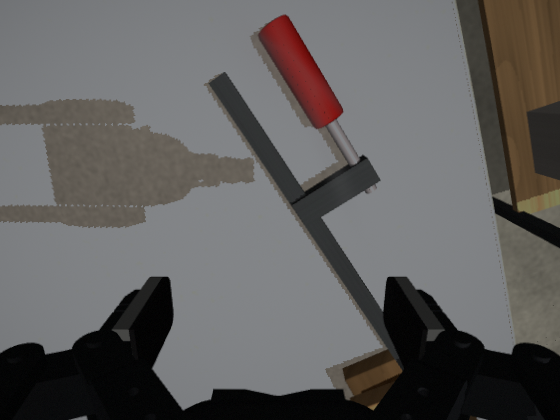

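Base-board candidates in the top view are (286,241), (130,220) and (430,257). The robot base is near (285,400), so (286,241) is nearest; it also lies in front of the clip. I'll confirm in a crop and measure.

Run:
```python
from h import *
z=np.load('pics/t0.npz'); im=z['im'];d=z['d']; c=cam('top')
P=cloud(c,d)
print('bench z',[np.round(P[v,u],1) for v,u in((300,250),(200,320),(290,330),(130,260))])
a=cv2.resize(im[140:280,220:320],None,fx=5.5,fy=4.2*1.0,interpolation=cv2.INTER_CUBIC)
cv2.imwrite('pics/crop1.png',cv2.resize(im[140:280,220:350],(557,600),interpolation=cv2.INTER_CUBIC)[:,:,::-1])
cv2.imwrite('pics/crop2.png',cv2.resize(im[160:260,140:230],(540,600),interpolation=cv2.INTER_CUBIC)[:,:,::-1])
hsv=cv2.cvtColor(im,cv2.COLOR_RGB2HSV)
m=((hsv[:,:,1]>70)).astype(np.uint8)
cs,_=cv2.findContours(m,cv2.RETR_EXTERNAL,cv2.CHAIN_APPROX_NONE)
for k in cs:
    if cv2.contourArea(k)<60: continue
    u,v=k[:,0].mean(0); 
    if not(100<u<460 and 140<v<280): continue
    mm=np.zeros_like(m);cv2.drawContours(mm,[k],-1,1,-1)
    q=P[mm>0]; 
    w=onz(c,k[:,0],18); rc=cv2.minAreaRect(w[:,:2].astype(np.float32))
    print(np.round([u,v]),'zmed',np.median(q[:,2]).round(1),q[:,2].max().round(1),'rect',np.round(rc[0],1),np.round(rc[1],1),round(rc[2],1), 'dist',np.hypot(*rc[0]).round())
```

```text
bench z [array([353.3,  88.4,  -2. ]), array([ 648.1, -130.3,    1.3]), array([ 376.3, -150.1,   -2.2]), array([8.761e+02, 4.780e+01, 8.000e-01])]
[430. 257.] zmed 18.3 1456.1 rect [ 464.6 -452.2] [ 59.1 140.5] 20.4 dist 648.0
[286. 241.] zmed 18.9 1456.1 rect [524.5 -23.2] [138.7  58.9] 13.7 dist 525.0
[381. 225.] zmed 45.7 1456.1 rect [ 561.3 -309.1] [ 78.9 125.3] 86.5 dist 641.0
[130. 221.] zmed 18.9 1456.1 rect [599.5 449.8] [ 61.9 141.7] 21.9 dist 750.0
[184. 223.] zmed 54.9 1456.1 rect [596.2 284.8] [107.2 156.2] 73.7 dist 661.0
[255. 174.] zmed 22.2 31.0 rect [731.4  66.4] [26.9 33.9] 6.6 dist 734.0
[277. 171.] zmed 21.8 29.2 rect [738.1  -2.2] [28.7 35.2] 6.6 dist 738.0
[342. 164.] zmed 39.4 1456.1 rect [ 754.5 -200.2] [49.1 71. ] 69.4 dist 781.0
[134. 149.] zmed 3.3 1456.1 rect [840.8 471.2] [180.1 179.2] 17.2 dist 964.0
```

View pics/crop1.png

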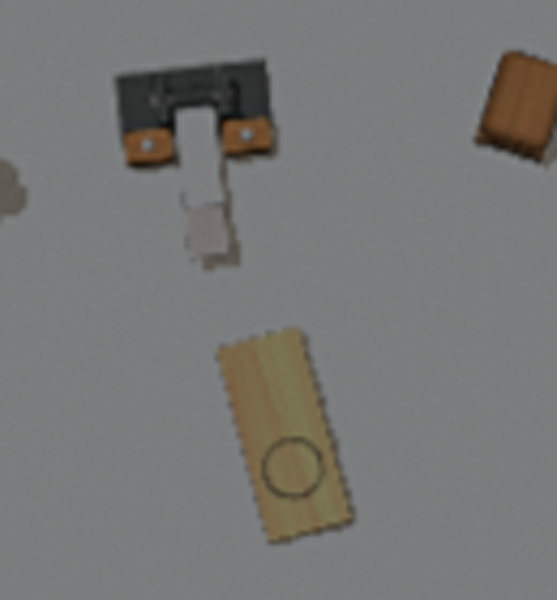

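View pics/crop2.png

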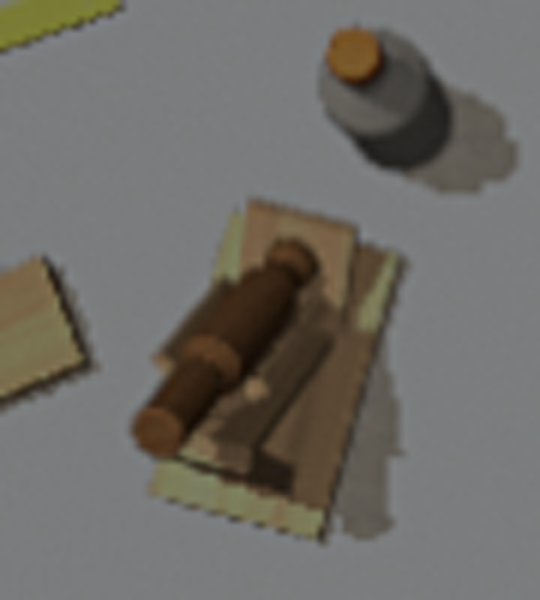

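```bash
cat >> h.py <<'E'
def pose():
    s=r.sense(); return np.array(s['eef_pos']),R.from_euler('xyz',s['tcp_rot'])
def plan(p,Rt,n=None):
    """turn first (rows at TCP), then shift in the final tool frame"""
    p0,R0=pose(); w=(R0.inv()*Rt).as_rotvec(degrees=True); t=Rt.inv().apply(np.array(p)-p0)/10
    print('turn deg',w.round(2),'norm',np.linalg.norm(w).round(1),'| shift cm in final tool axes',t.round(2),np.linalg.norm(t).round(1))
def down(yaw_z):  # tool x down, tool z horizontal at heading yaw_z (rad)
    x=np.array([0,0,-1.]);zz=np.array([np.cos(yaw_z),np.sin(yaw_z),0]);y=np.cross(zz,x)
    return R.from_matrix(np.c_[x,y,zz])
E
python3 - <<'E'
from h import *
p,Rt=pose(); print(Rt.as_matrix().round(3))
z=np.load('pics/t0.npz'); P=cloud(cam('top'),z['d'])
z2=np.load('pics/s0.npz'); P2=cloud(cam('scene'),z2['d'])
def cyl(P,im,name):
    x,y,zz=P[...,0],P[...,1],P[...,2]
    m=(abs(x-596)<120)&(abs(y-285)<110)&(zz>60)&(zz<260)
    q=P[m]; print(name,m.sum(),q.min(0).round(),q.max(0).round())
    return q
for P_,n in((P,'top'),(P2,'scene')):
    q=cyl(P_,None,n)
    for lo in range(60,240,15):
        s=q[(q[:,2]>=lo)&(q[:,2]<lo+15)]
        if len(s)>3: print(lo,len(s),s.mean(0).round(1),s.min(0).round(),s.max(0).round())
i=z2['im'];cv2.imwrite('pics/crop3.png',cv2.resize(i[90:230,290:420],(557,600),interpolation=cv2.INTER_CUBIC)[:,:,::-1])
plan([400,60,330],down(np.pi/2+.1)); plan([400,60,330],down(-np.pi/2+.1))
E
```

```text
[[-0.    -0.945  0.327]
 [-0.001  0.327  0.945]
 [-1.     0.    -0.001]]
top 925 [530. 186.  61.] [715. 320. 202.]
60 78 [620.3 250.6  68.3] [530. 188.  61.] [713. 320.  75.]
75 106 [616.4 255.4  83.3] [532. 186.  75.] [715. 314.  90.]
90 160 [636.7 245.6  98. ] [530. 188.  90.] [715. 304. 105.]
105 201 [601.6 262.  112.4] [532. 195. 105.] [715. 310. 120.]
120 106 [587.  271.3 127.4] [539. 205. 120.] [712. 310. 135.]
135 89 [606.6 268.  142.7] [567. 202. 135.] [714. 311. 150.]
150 48 [620.3 257.4 155.3] [557. 201. 150.] [715. 293. 165.]
165 36 [564.3 283.9 171.5] [546. 275. 165.] [575. 297. 180.]
180 74 [546.6 289.9 189.2] [532. 278. 180.] [565. 305. 195.]
195 27 [546.6 291.4 197.9] [537. 282. 195.] [555. 301. 202.]
scene 1150 [529. 184.  60.] [716. 309. 201.]
60 148 [606.9 254.9  67.4] [529. 186.  60.] [715. 297.  75.]
75 175 [609.3 256.5  82.6] [530. 184.  75.] [716. 296.  90.]
90 195 [608.5 254.4  97.4] [530. 186.  90.] [715. 305. 105.]
105 196 [592.6 264.2 112.6] [530. 195. 105.] [716. 307. 120.]
120 127 [591.9 268.9 127. ] [545. 203. 120.] [716. 309. 135.]
135 97 [596.4 268.  142.8] [558. 201. 135.] [715. 305. 150.]
150 64 [591.2 268.4 157. ] [554. 205. 150.] [715. 295. 165.]
165 55 [561.9 280.  172.7] [546. 271. 165.] [573. 296. 180.]
180 78 [550.4 284.2 187.2] [531. 272. 180.] [567. 301. 195.]
195 15 [547.4 287.4 197.3] [537. 278. 195.] [555. 298. 201.]
turn deg [-2.48e+01 -6.00e-02 -1.00e-02] norm 24.8 | shift cm in final tool axes [ -9.92 -14.2  -54.73] 57.4
turn deg [ 1.552e+02 -2.000e-02  8.000e-02] norm 155.2 | shift cm in final tool axes [-9.92 14.2  54.73] 57.4
```

View pics/crop3.png

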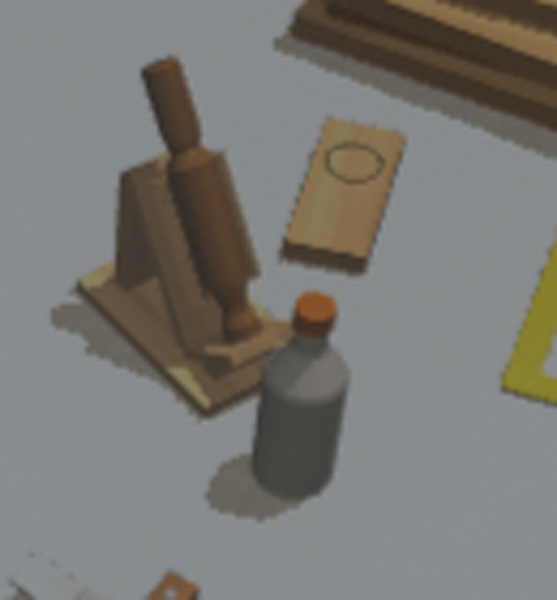

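The crop confirms the board: loose and pale, circle end towards the robot, clip beyond it at about crop (200,150). Next I'll move over it for a closer wrist view.

Run:
```python
from h import *
plan([450,-10,260],down(np.radians(103.7)))
```

```text
turn deg [-3.277e+01 -5.000e-02 -2.000e-02] norm 32.8 | shift cm in final tool axes [ -2.92  -9.67 -64.15] 64.9
```

Emit:
jog_arm(
  series=[
    [-8.2, 0, 0, -1, 0, 0, 1],
    [-8.2, 0, 0, -1, 0, 0, 1],
    [-8.2, 0, 0, -1, 0, 0, 1],
    [-8.2, 0, 0, 0, 0, 0, 1],
    [0, 0, 0, 0, -0.6, -4, 1],
    [0, 0, 0, 0, -0.6, -4, 1],
    [0, 0, 0, 0, -0.6, -4, 1],
    [0, 0, 0, 0, -0.6, -4, 1],
    [0, 0, 0, 0, -0.6, -4, 1],
    [0, 0, 0, 0, -0.6, -4, 1],
    [0, 0, 0, 0, -0.6, -4, 1],
    [0, 0, 0, 0, -0.6, -4, 1],
    [0, 0, 0, 0, -0.6, -4, 1],
    [0, 0, 0, 0, -0.6, -4, 1],
    [0, 0, 0, 0, -0.6, -4, 1],
    [0, 0, 0, 0, -0.6, -4, 1],
    [0, 0, 0, 0, -0.6, -4, 1],
    [0, 0, 0, 0, -0.6, -4, 1],
    [0, 0, 0, 0, -0.6, -4, 1],
    [0, 0, 0, 0, -0.6, -4, 1],
  ],
  force=40,
)

```text
clock: 2.15
eef_pos: [449.6, -9.9, 261.3]
tcp_rot: [-1.406, 1.571, 0.404]
contact_force: [0.6, 0.1, 0.0]
opening: 1.001
```

Run:
```python
from h import *
print(pose()[0]); grab('wrist','w1')
```

```text
[449.60112984  -9.91233049 261.31079867]
```

View pics/w1.png

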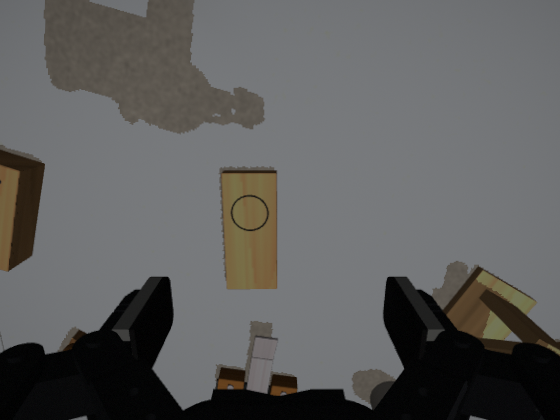

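The wrist view shows the board at (250,230), with its circle at (250,212), the clip lip at (262,350) and block faces around (230,375) and (285,378). I'll measure the board and clip in this view and check them against the top view.

Run:
```python
from h import *
z=np.load('pics/w1.npz'); im=z['im']; c=cam('wrist','w1'); P=cloud(c,z['d'])
hsv=cv2.cvtColor(im,cv2.COLOR_RGB2HSV)
m=((P[...,2]>13)&(P[...,2]<24)&(hsv[...,1]>60)).astype(np.uint8); m[:,:200]=0;m[:,320:]=0;m[300:]=0
cs,_=cv2.findContours(m,cv2.RETR_EXTERNAL,cv2.CHAIN_APPROX_NONE); k=max(cs,key=cv2.contourArea)
w=onz(c,k[:,0],18); rc=cv2.minAreaRect(w[:,:2].astype(np.float32)); print('board',rc)
print('board z',np.median(P[m>0],0).round(1),'bench',P[320,200].round(1),P[150,330].round(1))
cv2.imwrite('pics/c4.png',cv2.resize(im[320:420,190:320],(780,600),interpolation=cv2.INTER_CUBIC)[:,:,::-1])
zt=np.load('pics/t0.npz'); it=zt['im']
cv2.imwrite('pics/c5.png',cv2.resize(it[145:205,240:300],(600,600),interpolation=cv2.INTER_CUBIC)[:,:,::-1])
```

```text
board ((523.9447021484375, -25.33056640625), (138.9002227783203, 59.56116485595703), 13.671679496765137)
board z [519.  -25.8  17.2] bench [ 6.621e+02 -6.140e+01 -2.000e-01] [415.1  40.1  -1.7]
```

View pics/c4.png

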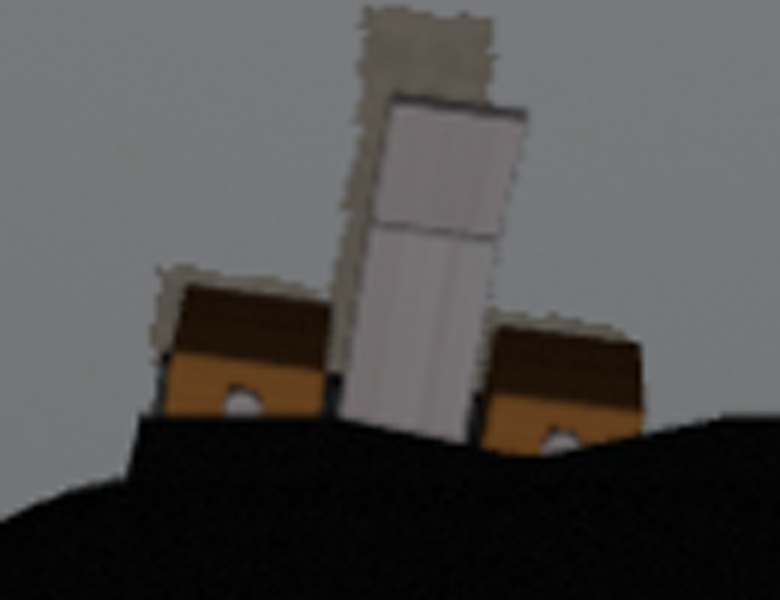

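View pics/c5.png

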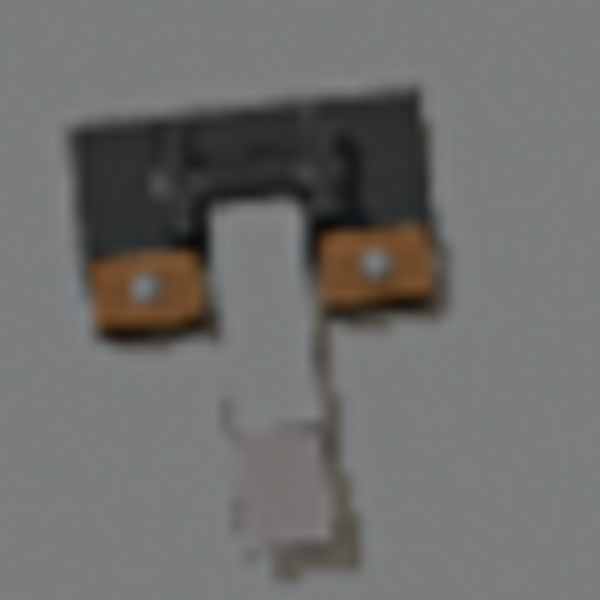

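Run:
```python
from h import *
c=cam('wrist','w1'); ct=cam('top')
f=lambda l:[((x+.5)/6-.5+190,(y+.5)/6-.5+320) for x,y in l]
g=lambda l:[((x+.5)/10-.5+240,(y+.5)/10-.5+145) for x,y in l]
for n,l,zz in(('top edges w',f([(172,352),(326,373),(489,396),(642,410)]),22),('bot w',f([(187,287),(331,303),(498,326),(640,344)]),0)):
    w=onz(c,l,zz); print(n); print(w.round(1)); d=w[3]-w[0]; print('yaw',np.degrees(np.arctan2(-d[0],d[1]))+ (180 if d[1]<0 else 0),'mid in',((w[1]+w[2])/2).round(1),'mid out',((w[0]+w[3])/2).round(1))
w=onz(ct,g([(98,333),(205,328),(325,304),(437,300)]),22);print('top');print(w.round(1));print(((w[1]+w[2])/2).round(1),((w[0]+w[3])/2).round(1)); d=w[0]-w[3];print(np.degrees(np.arctan2(-d[0],d[1])))
# arm axis: tip and crease corners
w=onz(c,f([(392,97),(526,112)]),23); print('tip',w.round(1)); w=onz(c,f([(373,222),(497,237)]),15); print('crease',w.round(1))
w=onz(c,f([(342,412),(468,440)]),17); print('root',w.round(1))
```

```text
top edges w
[[726.6 -21.9  22. ]
 [724.1  11.2  22. ]
 [721.7  46.6  22. ]
 [717.6  79.6  22. ]]
yaw 5.069905068241934 mid in [722.9  28.9  22. ] mid out [722.1  28.8  22. ]
bot w
[[728.3 -21.6   0. ]
 [724.8  10.6   0. ]
 [722.   48.4   0. ]
 [719.3  80.7   0. ]]
yaw 4.998920482231798 mid in [723.4  29.5   0. ] mid out [723.8  29.5   0. ]
top
[[718.6  81.9  22. ]
 [719.1  49.5  22. ]
 [725.5  13.   22. ]
 [725.7 -20.8  22. ]]
[722.3  31.3  22. ] [722.1  30.5  22. ]
3.971398438683664
tip [[651.5   9.7  23. ]
 [648.6  37.   23. ]]
crease [[689.   13.4  15. ]
 [686.4  39.9  15. ]]
root [[738.2  17.4  17. ]
 [739.1  45.9  17. ]]
```

Run:
```python
from h import *
plan([489.9,-33.6,2],down(np.radians(103.7)))
```

```text
turn deg [-0.   -0.19  0.07] norm 0.2 | shift cm in final tool axes [25.95 -3.24 -2.79] 26.3
```

Emit:
jog_arm(
  series=[
    [0, 0, 0, 3.5, -0.5, -0.45, 1],
    [0, 0, 0, 3.5, -0.5, -0.45, 1],
    [0, 0, 0, 3.5, -0.5, -0.45, 1],
    [0, 0, 0, 3.5, -0.5, -0.45, 1],
    [0, 0, 0, 3.5, -0.5, -0.45, 1],
    [0, 0, 0, 3.5, -0.7, -0.5, 1],
    [0, 0, 0, 2.5, 0, 0, 1],
    [0, 0, 0, 1.6, 0, 0, 1],
    [0, 0, 0, 0.7, 0, 0, 1],
    [0, 0, 0, 0, 0, 0, 1],
  ],
)

```text
clock: 3.2
eef_pos: [486.4, -27.3, 2.6]
tcp_rot: [1.282, 1.569, 3.093]
contact_force: [-0.3, -0.0, 0.3]
opening: 0.997
```

Emit:
jog_arm(
  series=[
    [0, 0, 0, 0, 0, 0, 0.3],
    [0, 0, 0, 0, 0, 0, 0.3],
    [0, 0, 0, 0, 0, 0, 0.3],
    [0, 0, 0, 0, 0, 0, 0.3],
    [0, 0, 0, 0, 0, 0, 0.3],
    [0, 0, 0, 0, 0, 0, 0.3],
  ],
)

```text
clock: 3.8
eef_pos: [487.9, -27.4, 4.7]
tcp_rot: [-1.877, 1.569, -0.066]
contact_force: [-1.9, -0.5, 6.0]
opening: 0.689
```

Run:
```python
from h import *
p,Rt=pose(); print(p.round(1),np.degrees(np.arctan2(*Rt.as_matrix()[[1,0],2])),r.sense()['opening'],r.sense()['contact_force'].round(1)); grab('wrist','w2')
a=np.radians(5); ax=np.array([np.cos(a),np.sin(a),0]); O=np.array([723,29.5,0])
for s in (-155,-70): plan(O+ax*(s-35)+[0,0,p[2]],down(np.radians(95)))
```

```text
[487.9 -27.4   4.7] 103.72077552206481 0.6889166701044296 [-1.9 -0.5  6. ]
turn deg [ 8.72 -0.03  0.13] norm 8.7 | shift cm in final tool axes [-0.   -4.91  3.62] 6.1
turn deg [ 8.72 -0.03  0.13] norm 8.7 | shift cm in final tool axes [ -0.   -13.41   3.62] 13.9
```

View pics/w2.png

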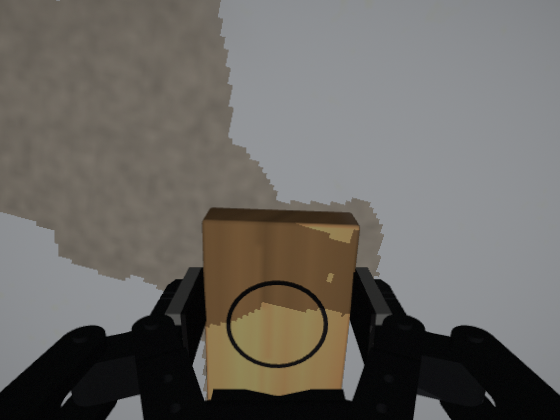

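Run:
```python
from h import *
c=cam('wrist','w2'); w=onz(c,[(204,222),(357,228),(277,324)],18.3); print(w.round(1))
p,Rt=pose(); print(Rt.inv().apply(w-p).round(1))
print(cloud(c,np.load('pics/w2.npz')['d'])[[300,240,324],[280,280,277]].round(1))
```

```text
[[463.3 -62.5  18.3]
 [452.   -6.6  18.3]
 [499.6 -25.8  18.3]]
[[-13.7  32.3 -28.3]
 [-13.7  29.9  28.7]
 [-13.6 -11.7  -1.2]]
[[489.  -27.1  17.4]
 [464.3 -33.2  16.3]
 [500.4 -25.6  17. ]]
```

Emit:
jog_arm(
  series=[
    [4.35, 0, 0, -0.2, 0, 0, 0.3],
    [4.35, 0, 0, 0, 0, 0, 0.3],
    [0, 0, 0, 0, -1.2, 0.9, 0.3],
    [0, 0, 0, 0, -1.2, 0.9, 0.3],
    [0, 0, 0, 0, -1.2, 1, 0.3],
    [0, 0, 0, 0, -1.1, 0.9, 0.3],
    [0, 0, 0, 0, 0, 0, 0.3],
    [0, 0, 0, 0, 0, 0, 0.3],
  ],
)

```text
clock: 4.65
eef_pos: [530.5, 14.1, 5.1]
tcp_rot: [1.686, 1.57, -2.937]
contact_force: [-0.8, 0.2, -0.9]
opening: 0.684
```

Run:
```python
from h import *
p,Rt=pose(); print(p.round(1),np.degrees(np.arctan2(*Rt.as_matrix()[[1,0],2])),r.sense()['opening'],r.sense()['contact_force'].round(1)); grab('top','t3'); im=np.load('pics/t3.npz')['im']; grab('scene','s3')
cv2.imwrite('pics/c6.png',cv2.resize(im[140:280,220:350],(557,600),interpolation=cv2.INTER_CUBIC)[:,:,::-1])
im=np.load('pics/s3.npz')['im'];cv2.imwrite('pics/c7.png',cv2.resize(im[160:280,220:370],(750,600),interpolation=cv2.INTER_CUBIC)[:,:,::-1])
a=np.radians(5); ax=np.array([np.cos(a),np.sin(a),0]); O=np.array([723,30.7,0])
plan(O+ax*(-107.5)+[0,0,p[2]],down(np.radians(95)))
```

```text
[530.5  14.1   5.1] 95.12058358146174 0.6843543810720918 [-0.8  0.2 -0.9]
turn deg [ 0.06 -0.   -0.06] norm 0.1 | shift cm in final tool axes [-0.   -8.64  0.02] 8.6
```

View pics/c6.png

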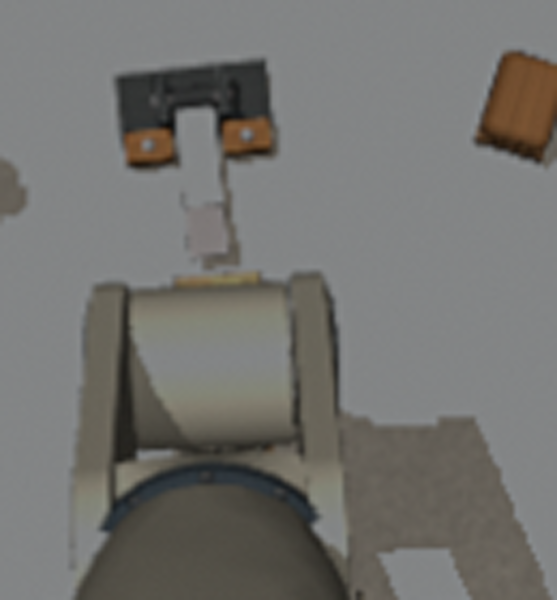

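View pics/c7.png

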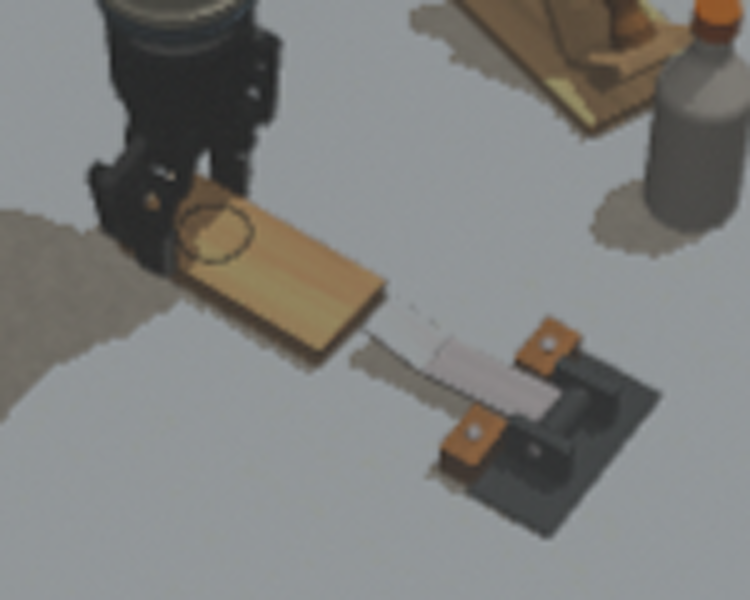

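Run:
```python
from h import *
im=np.load('pics/t3.npz')['im'];cv2.imwrite('pics/c8.png',cv2.resize(im[190:215,245:295],(800,400),interpolation=cv2.INTER_CUBIC)[:,:,::-1])
cs=cam('scene'); g=lambda l:[((x+.5)/5-.5+220,(y+.5)/5-.5+160) for x,y in l]
a=np.radians(5); O=np.array([723,30.7]); ax=np.array([np.cos(a),np.sin(a)]);n=np.array([-ax[1],ax[0]])
def sl(w): d=w[:,:2]-O; return np.c_[d@ax,d@n].round(1)
w=onz(cs,g([(386,286),(323,349)]),18); print('scene end',sl(w))
w=onz(cs,g([(545,317),(517,355),(473,405),(442,450)]),22); print('scene blocks outer L, innerfrontL, R..',sl(w))
ct=cam('top'); p,_=pose(); print('tcp',sl(p[None]))
```

```text
scene end [[-84.1  21.7]
 [-87.1 -32.5]]
scene blocks outer L, innerfrontL, R.. [[ -1.3  49.2]
 [  0.2  19.4]
 [ -0.9 -21. ]
 [  1.8 -53.7]]
tcp [[-193.9   -0.2]]
```

View pics/c8.png

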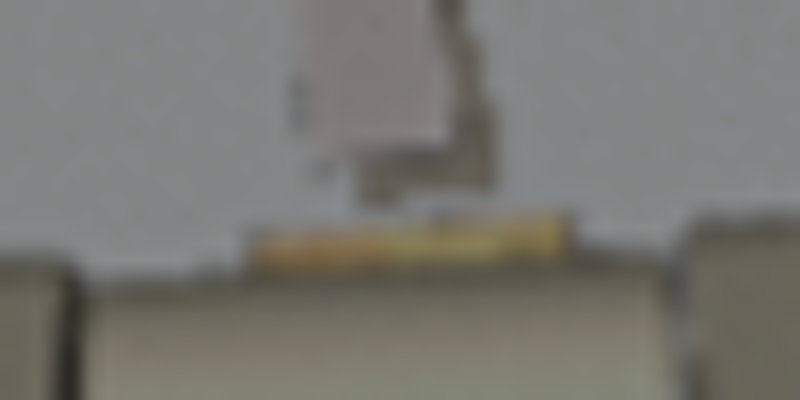

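The scene and top views agree: the board sits about 2.5° clockwise in the grip, so its far end is about 4 mm off to -y. I'll turn it back before pushing.

Emit:
jog_arm(
  series=[
    [-1.3, 0, 0, 0, 0, 0, 0.3],
    [-1.3, 0, 0, 0, 0, 0, 0.3],
    [0, 0, 0, 0, 0, 0, 0.3],
    [0, 0, 0, 0, 0, 0, 0.3],
  ],
)

```text
clock: 5.15
eef_pos: [530.4, 13.5, 5.3]
tcp_rot: [1.469, 1.571, -3.11]
contact_force: [-0.1, -0.3, -1.2]
opening: 0.689
```

Run:
```python
from h import *
grab('scene','s4');grab('top','t4')
im=np.load('pics/s4.npz')['im'];cv2.imwrite('pics/c9.png',cv2.resize(im[160:280,220:370],(750,600),interpolation=cv2.INTER_CUBIC)[:,:,::-1])
im=np.load('pics/t4.npz')['im'];cv2.imwrite('pics/c10.png',cv2.resize(im[160:215,240:300],(654,600),interpolation=cv2.INTER_CUBIC)[:,:,::-1])
p,Rt=pose(); print(p.round(1),np.degrees(np.arctan2(*Rt.as_matrix()[[1,0],2])),r.sense()['contact_force'].round(1))
```

```text
[530.5  13.5   5.3] 97.61619142438272 [-0.4 -0.6 -0.2]
```

View pics/c9.png

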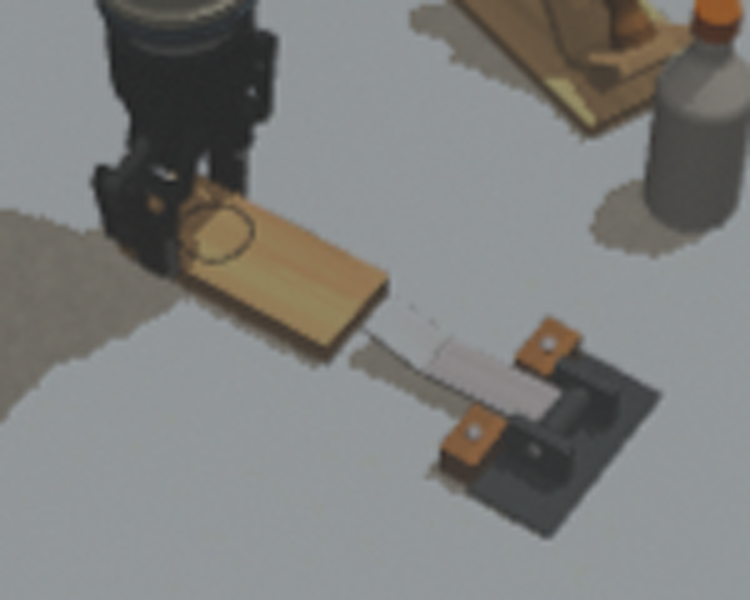

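View pics/c10.png

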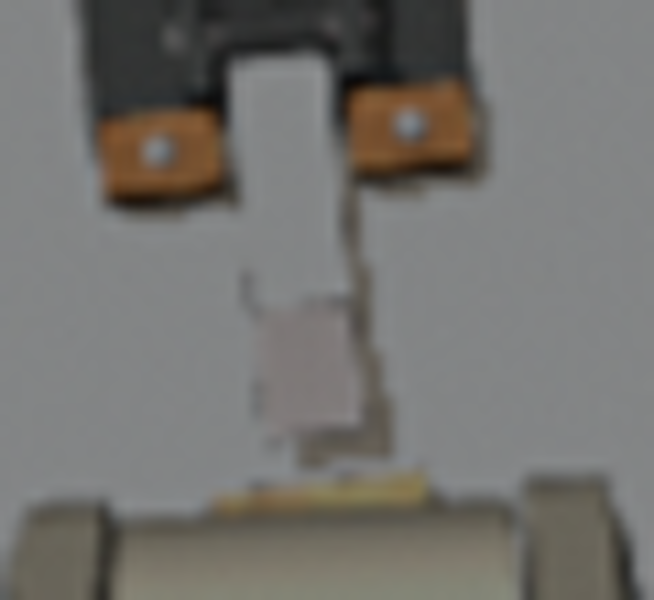

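Emit:
jog_arm(
  series=[
    [0, 0, 0, 0, -0.7, -0.02, 0.3],
    [0, 0, 0, 0, -0.7, -0.02, 0.3],
    [0, 0, 0, 0, -0.7, -0.02, 0.3],
    [0, 0, 0, 0, -0.7, -0.02, 0.3],
    [0, 0, 0, 0, -0.7, -0.02, 0.3],
    [0, 0, 0, 0, -0.7, -0.02, 0.3],
    [0, 0, 0, 0, -0.7, -0.02, 0.3],
    [0, 0, 0, 0, -0.7, -0.02, 0.3],
    [0, 0, 0, 0, -0.7, -0.02, 0.3],
    [0, 0, 0, 0, -0.7, -0.02, 0.3],
    [0, 0, 0, 0, -0.7, -0.02, 0.3],
    [0, 0, 0, 0, 0, 0, 0.3],
    [0, 0, 0, 0, 0, 0, 0.3],
  ],
)

```text
clock: 6.55
eef_pos: [608.7, 21.8, 5.6]
tcp_rot: [-1.646, 1.568, 0.058]
contact_force: [2.3, -0.2, -1.2]
opening: 0.688
```

Run:
```python
from h import *
grab('scene','s5')
im=np.load('pics/s5.npz')['im'];cv2.imwrite('pics/c11.png',cv2.resize(im[180:270,260:360],(666,600),interpolation=cv2.INTER_CUBIC)[:,:,::-1])
p,Rt=pose(); print(p.round(1),np.degrees(np.arctan2(*Rt.as_matrix()[[1,0],2])),r.sense()['contact_force'].round(1))
```

```text
[608.4  21.8   5.6] 97.63275543453844 [ 2.4  0.4 -1.7]
```

View pics/c11.png

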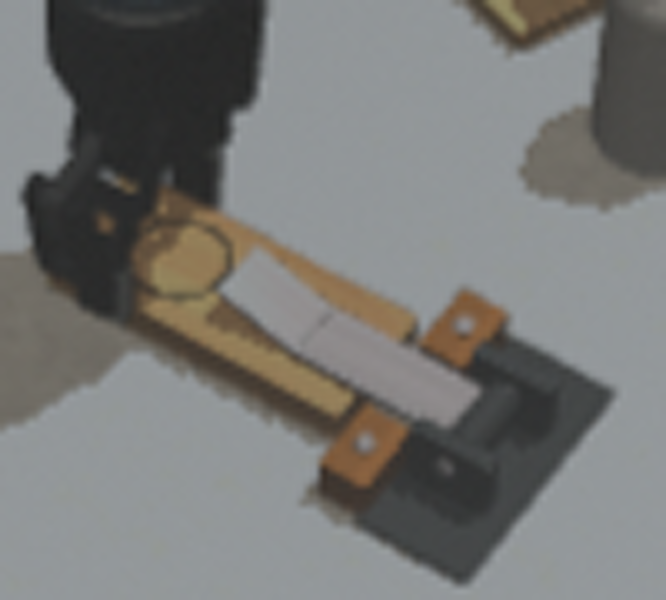

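Emit:
jog_arm(
  series=[
    [0, 0, 0, 0, -0.3, -0.02, 0.3],
    [0, 0, 0, 0, -0.3, -0.02, 0.3],
    [0, 0, 0, 0, -0.2, -0.01, 0.3],
    [0, 0, 0, 0, -0.1, 0, 0.3],
    [0, 0, 0, 0, 0, 0, 0.3],
  ],
)

```text
clock: 7.1
eef_pos: [615.3, 22.3, 4.9]
tcp_rot: [1.48, 1.569, -3.1]
contact_force: [-5.1, -0.4, -1.2]
opening: 0.695
```

Emit:
jog_arm(
  series=[
    [0, 0, 0, 0, -0.15, 0, 0.3],
    [0, 0, 0, 0, -0.15, 0, 0.3],
    [0, 0, 0, 0, 0, 0, 0.3],
  ],
)

```text
clock: 7.4
eef_pos: [615.3, 22.4, 4.7]
tcp_rot: [1.515, 1.563, -3.065]
contact_force: [-13.5, -2.6, 7.3]
opening: 0.689
```

Run:
```python
from h import *
grab('scene','s6')
im=np.load('pics/s6.npz')['im'];cv2.imwrite('pics/c12.png',cv2.resize(im[180:270,260:360],(666,600),interpolation=cv2.INTER_CUBIC)[:,:,::-1])
p,Rt=pose(); print(p.round(1),np.degrees(np.arctan2(*Rt.as_matrix()[[1,0],2])),r.sense()['contact_force'].round(1))
```

```text
[615.3  22.4   4.7] 97.623044750168 [-14.3  -1.6   8. ]
```

View pics/c12.png

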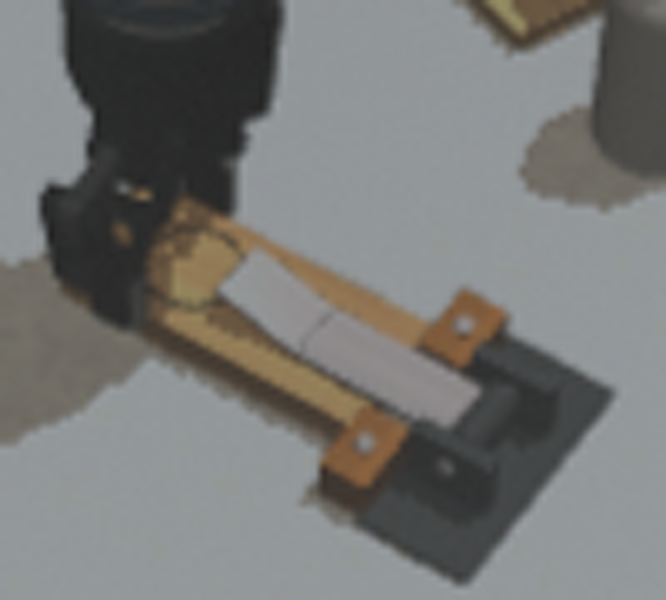

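Emit:
jog_arm(
  series=[
    [0, 0, 0, 0, 0.1, 0, 0.3],
    [0, 0, 0, 0, 0, 0, 1],
    [0, 0, 0, 0, 0, 0, 1],
    [0, 0, 0, 0, 0, 0, 1],
    [0, 0, 0, 0, 0, 0, 1],
    [0, 0, 0, -1, 0, 0, 1],
    [0, 0, 0, -2, 0, 0, 1],
    [0, 0, 0, -3, 0, 0, 1],
    [0, 0, 0, -4, 0, 0, 1],
    [0, 0, 0, -4, 1, 0, 1],
    [0, 0, 0, -4, 3, 0, 1],
    [0, 0, 0, -4, 4, 0, 1],
    [0, 0, 0, -3, 4, 0, 1],
    [0, 0, 0, 0, 4, 0, 1],
    [0, 0, 0, 0, 0, 0, 1],
  ],
)

```text
clock: 8.95
eef_pos: [460.1, 1.7, 252.0]
tcp_rot: [2.878, 1.571, -1.701]
contact_force: [-0.5, -0.2, -0.7]
opening: 1.001
```

Run:
```python
from h import *
grab('wrist','w7');grab('top','t7')
im=np.load('pics/t7.npz')['im'];cv2.imwrite('pics/c13.png',cv2.resize(im[150:250,230:310],(480,600),interpolation=cv2.INTER_CUBIC)[:,:,::-1])
p,Rt=pose(); print(p.round(1),np.degrees(np.arctan2(*Rt.as_matrix()[[1,0],2])),r.sense()['contact_force'].round(1))
```

```text
[464.2   2.  251.8] 97.61638850219114 [ 1.3 -0.5  0.3]
```

View pics/w7.png

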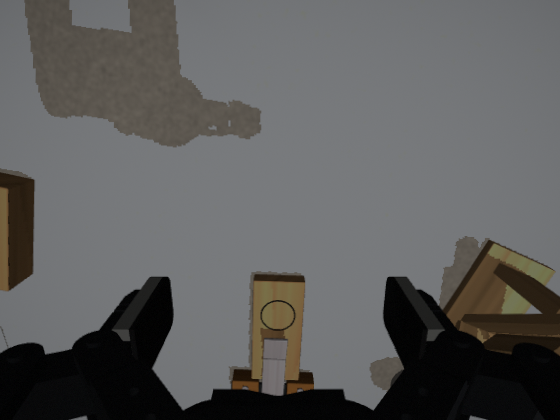

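View pics/c13.png

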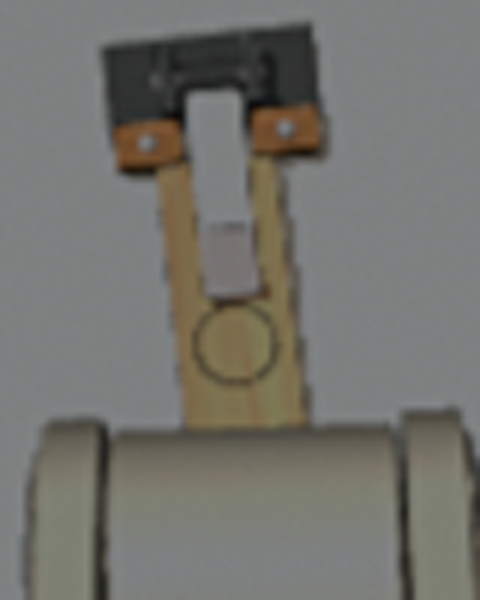

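Run:
```python
from h import *
im=np.load('pics/w7.npz')['im'];cv2.imwrite('pics/c14.png',cv2.resize(im[265:395,225:325],(600,780),interpolation=cv2.INTER_CUBIC)[:600,:,::-1])
cv2.imwrite('pics/c14b.png',cv2.resize(im[335:395,225:325],(800,480),interpolation=cv2.INTER_CUBIC)[:,:,::-1])
```

```text
(no output)
```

View pics/c14.png

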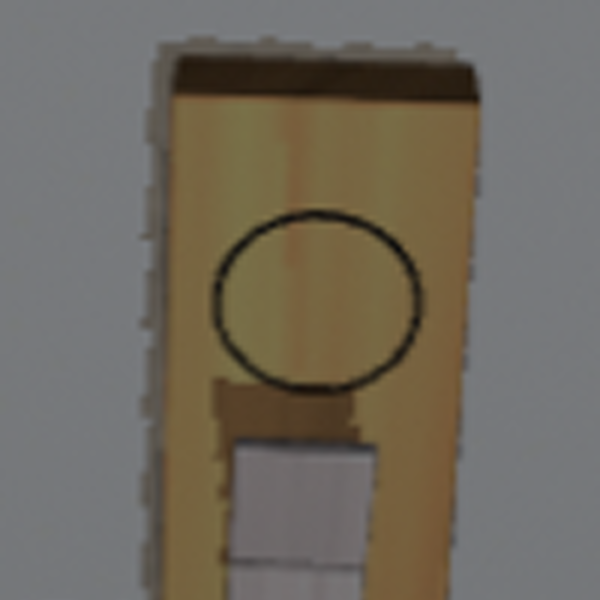

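View pics/c14b.png

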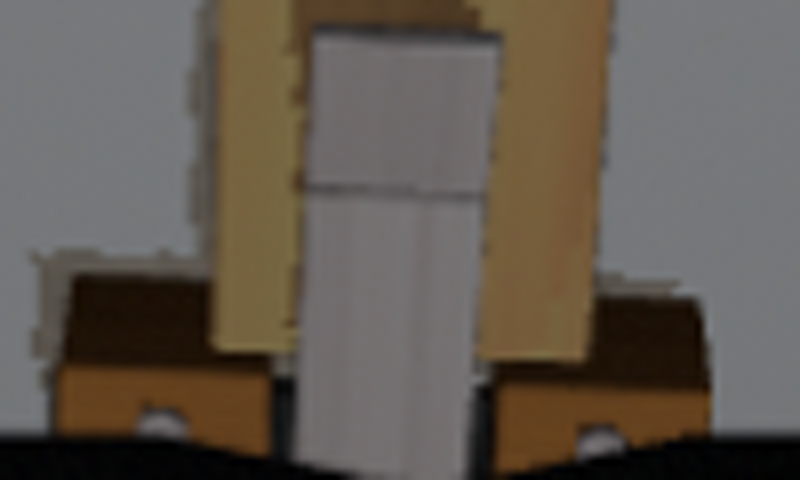

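```bash
cat >> h.py <<'E'
A5=np.radians(5); AX=np.array([np.cos(A5),np.sin(A5)]); NN=np.array([-AX[1],AX[0]]); O=np.array([723,29.8])
def sl(w): d=np.atleast_2d(w)[:,:2]-O; return np.c_[d@AX,d@NN].round(1)
E
python3 - <<'E'
from h import *
c=cam('wrist','w7')
f=lambda l:[((x+.5)/6-.5+225,(y+.5)/6-.5+265) for x,y in l]
g=lambda l:[((x+.5)/8-.5+225,(y+.5)/8-.5+335) for x,y in l]
P=lambda n,l,z:print(n,sl(onz(c,l,z)).tolist())
P('rear corners',f([(173,96),(480,101)]),18)
P('front corners',g([(212,350),(589,359)]),18)
P('circle',f([(319,301)]),18)
P('blocks bottom outer',g([(72,277),(700,300)]),0)
P('blocks top',g([(58,366),(272,373),(497,386),(711,390)]),22)
P('arm crease',g([(303,188),(485,196)]),19)
P('arm tip',g([(313,32),(502,38)]),29)
E
```

```text
rear corners [[-139.9, -28.4], [-141.5, 30.2]]
front corners [[-1.7, -28.0], [-2.7, 31.7]]
circle [[-96.2, 1.5]]
blocks bottom outer [[0.8, -52.2], [0.7, 51.1]]
blocks top [[-1.0, -51.9], [-1.3, -18.3], [-0.4, 17.1], [-1.1, 50.8]]
arm crease [[-34.2, -14.6], [-34.0, 13.5]]
arm tip [[-70.2, -13.9], [-70.4, 13.9]]
```

The board is under the clip, but about 2 mm towards +y and roughly 0.7° off square. I'll regrip it with heading and lateral corrected, and press it home again.

Run:
```python
from h import *
t=O+AX*-108+NN*0.3; print(t)
plan([*t,5],down(np.radians(95)))
```

```text
[615.38482588  20.68603819]
turn deg [ 2.62 -0.01  0.14] norm 2.6 | shift cm in final tool axes [ 24.68 -15.23   0.55] 29.0
```

Emit:
jog_arm(
  series=[
    [2.6, 0, 0, 0, -3, 0.1, 1],
    [0, 0, 0, 2, -3, 0.1, 1],
    [0, 0, 0, 3, -3, 0.1, 1],
    [0, 0, 0, 3, -3, 0.1, 1],
    [0, 0, 0, 3, -2.2, 0.1, 1],
    [0, 0, 0, 3, -1, 0, 1],
    [0, 0, 0, 3, 0, 0, 1],
    [0, 0, 0, 3, 0, 0, 1],
    [0, 0, 0, 2.5, 0, 0, 1],
    [0, 0, 0, 1.5, 0, 0, 1],
    [0, 0, 0, 0.7, 0, 0, 1],
    [0, 0, 0, 0, 0, 0, 1],
    [0, 0, 0, 0, 0, 0, 1],
  ],
)

```text
clock: 10.35
eef_pos: [615.9, 21.8, 4.5]
tcp_rot: [-1.626, 1.569, 0.033]
contact_force: [0.1, 0.4, 1.0]
opening: 1.004
```

Run:
```python
from h import *
p,Rt=pose();print(p,sl(p)); t=O+AX*-108+NN*0.3
plan([*t,5],down(np.radians(95)))
```

```text
[615.89729733  21.7617462    4.47750061] [[-107.4    1.3]]
turn deg [ 0.03 -0.    0.08] norm 0.1 | shift cm in final tool axes [-0.05  0.06 -0.1 ] 0.1
```

Emit:
jog_arm(
  series=[
    [0, 0, 0, 0, 0, -0.1, 1],
    [0, 0, 0, 0, 0, 0, 0.3],
    [0, 0, 0, 0, 0, 0, 0.3],
    [0, 0, 0, 0, 0, 0, 0.3],
    [0, 0, 0, 0, 0, 0, 0.3],
    [0, 0, 0, 0, 0, 0, 0.3],
    [0, 0, 0, 0, -0.1, 0, 0.3],
    [0, 0, 0, 0, -0.1, 0, 0.3],
    [0, 0, 0, 0, 0, 0, 0.3],
  ],
)

```text
clock: 11.25
eef_pos: [615.4, 20.8, 4.7]
tcp_rot: [1.571, 1.568, -3.053]
contact_force: [-8.8, -0.6, 14.4]
opening: 0.685
```

Emit:
jog_arm(
  series=[
    [0, 0, 0, -0.15, -0.1, 0, 0.3],
    [0, 0, 0, 0, -0.1, 0, 0.3],
    [0, 0, 0, 0, 0, 0, 0.3],
  ],
)

```text
clock: 11.55
eef_pos: [615.5, 21.1, 4.8]
tcp_rot: [1.496, 1.564, -3.128]
contact_force: [-9.9, 0.5, 5.1]
opening: 0.688
```

Run:
```python
from h import *
p,Rt=pose();print(p,sl(p),r.sense()['contact_force'],np.degrees(np.arctan2(*Rt.as_matrix()[[1,0],2])))
```

```text
[615.50554602  21.0592553    4.75165647] [[-107.8    0.7]] [-9.8883571   0.54784853  5.10494062] 95.02829222809679
```

Emit:
jog_arm(
  series=[
    [0, 0, 0, 0, 0, 0, 1],
    [0, 0, 0, 0, 0, 0, 1],
    [0, 0, 0, 0, 0, 0, 1],
    [0, 0, 0, 0, 0, 0, 1],
    [0, 0, 0, -1, 0, 0, 1],
    [0, 0, 0, -2, 0, 0, 1],
    [0, 0, 0, -3, 0, 0, 1],
    [0, 0, 0, -4, 0, 0, 1],
    [0, 0, 0, -4, 1, 0, 1],
    [0, 0, 0, -4, 3, 0, 1],
    [0, 0, 0, -4, 4, 0, 1],
    [0, 0, 0, -3, 4, 0, 1],
    [0, 0, 0, 0, 4, 0, 1],
    [0, 0, 0, 0, 1, 0, 1],
    [0, 0, 0, 0, 0, 0, 1],
    [0, 0, 0, 0, 0, 0, 1],
  ],
)

```text
clock: 13.15
eef_pos: [455.4, 6.6, 250.9]
tcp_rot: [-1.647, 1.569, 0.012]
contact_force: [-0.1, -0.4, -0.1]
opening: 0.999
```

Run:
```python
from h import *
grab('wrist','w8');im=np.load('pics/w8.npz')['im'];cv2.imwrite('pics/c15.png',cv2.resize(im[265:395,225:325],(600,780),interpolation=cv2.INTER_CUBIC)[:600,:,::-1])
cv2.imwrite('pics/c15b.png',cv2.resize(im[335:395,225:325],(800,480),interpolation=cv2.INTER_CUBIC)[:,:,::-1])
print(pose()[0])
```

```text
[455.62432143   6.63785115 250.6147304 ]
```

View pics/c15.png

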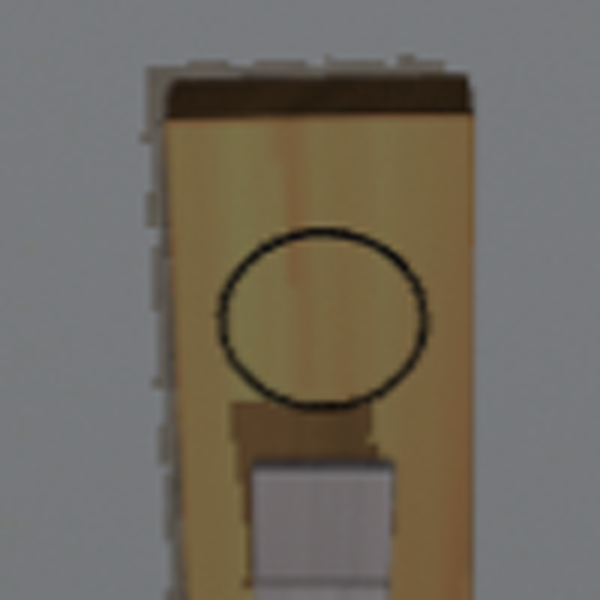

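View pics/c15b.png

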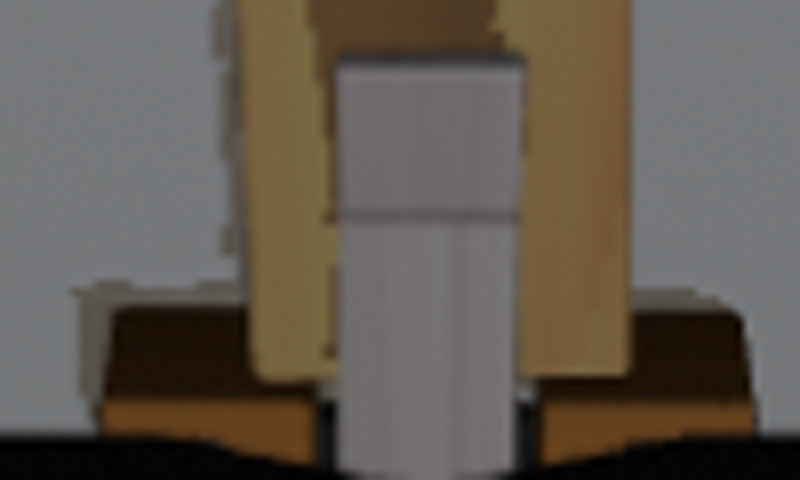

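Run:
```python
from h import *
c=cam('wrist','w8')
f=lambda l:[((x+.5)/6-.5+225,(y+.5)/6-.5+265) for x,y in l]
g=lambda l:[((x+.5)/8-.5+225,(y+.5)/8-.5+335) for x,y in l]
P=lambda n,l,z:print(n,sl(onz(c,l,z)).tolist())
P('rear corners',f([(166,118),(472,113)]),18)
P('front corners',g([(252,380),(631,376)]),18)
P('circle',f([(324,319)]),18)
P('blocks bottom outer',g([(113,307),(742,312)]),0)
P('blocks top',g([(101,401),(318,402),(541,402),(754,402)]),22)
P('arm crease',g([(336,216),(518,216)]),19)
P('arm tip',g([(336,60),(522,63)]),29)
P('left',g([(242,20),(250,350)]),18)
P('right',g([(632,20),(631,350)]),18)
P('left',f([(166,130),(183,590)]),18)
P('right',f([(472,130),(471,590)]),18)
```

```text
rear corners [[-140.7, -30.0], [-141.8, 28.4]]
front corners [[-1.6, -28.3], [-2.4, 31.8]]
circle [[-96.3, 0.2]]
blocks bottom outer [[0.1, -52.2], [1.0, 51.3]]
blocks top [[-1.0, -51.8], [-0.9, -17.7], [-0.9, 17.4], [-0.9, 50.9]]
arm crease [[-34.1, -14.6], [-34.1, 13.5]]
arm tip [[-70.3, -14.0], [-69.8, 13.4]]
left [[-69.2, -28.5], [-7.5, -28.5]]
right [[-69.2, 30.4], [-7.5, 31.7]]
left [[-138.1, -30.1], [-31.2, -28.9]]
right [[-138.2, 28.5], [-31.2, 30.7]]
```

The board is still about 0.9° ccw, with its front about 2 mm towards +y. I'll regrip nearer the front, straddling the clip arm, to recentre it and press home. After that I'll push on the rear end to square it.

Run:
```python
from h import *
t=O+AX*-52+NN*0.4; print(t)
plan([*t,6],down(np.radians(95)))
```

```text
[671.1630134   25.66637926]
turn deg [ 0.04 -0.    0.05] norm 0.1 | shift cm in final tool axes [ 2.446e+01 -2.164e+01  2.000e-02] 32.7
```

Emit:
jog_arm(
  series=[
    [0, 0, 0, 0, -3, 0, 1],
    [0, 0, 0, 2, -4, 0, 1],
    [0, 0, 0, 3, -4, 0, 1],
    [0, 0, 0, 3, -4, 0, 1],
    [0, 0, 0, 3, -3.6, 0, 1],
    [0, 0, 0, 3, -2, 0, 1],
    [0, 0, 0, 3, -1, 0, 1],
    [0, 0, 0, 2, 0, 0, 1],
    [0, 0, 0, 0, 0, 0, 1],
  ],
)

```text
clock: 14.1
eef_pos: [667.9, 25.6, 55.6]
tcp_rot: [1.518, 1.564, -3.106]
contact_force: [-0.0, 0.5, 0.5]
opening: 0.999
```

Run:
```python
from h import *
p,Rt=pose();print(p,sl(p)); t=O+AX*-52+NN*0.4
plan([*t,6],down(np.radians(95)))
```

```text
[667.87541999  25.57751639  55.55185687] [[-55.3   0.6]]
turn deg [ 0.04  0.02 -0.4 ] norm 0.4 | shift cm in final tool axes [ 4.96 -0.33 -0.02] 5.0
```

Emit:
jog_arm(
  series=[
    [0, 0, 0, 1.8, 0, 0, 1],
    [0, 0, 0, 1.6, 0, 0, 1],
    [0, 0, 0, 1, 0, 0, 1],
    [0, 0, 0, 0.5, 0, 0, 1],
    [0, 0, 0, 0, 0, 0, 1],
    [0, 0, 0, 0, 0, 0, 0.3],
    [0, 0, 0, 0, 0, 0, 0.3],
    [0, 0, 0, 0, 0, 0, 0.3],
    [0, 0, 0, 0, 0, 0, 0.3],
    [0, 0, 0, 0, 0, 0, 0.3],
  ],
)

```text
clock: 15.1
eef_pos: [673.3, 26.2, 17.8]
tcp_rot: [-1.506, 1.563, 0.152]
contact_force: [-7.9, 3.1, 40.1]
opening: 0.315
```

Run:
```python
from h import *
p,Rt=pose();print(p,sl(p),r.sense()['contact_force'],np.degrees(np.arctan2(*Rt.as_matrix()[[1,0],2]))); grab('scene','s9')
im=np.load('pics/s9.npz')['im'];cv2.imwrite('pics/c16.png',cv2.resize(im[150:270,240:380],(700,600),interpolation=cv2.INTER_CUBIC)[:,:,::-1])
```

```text
[673.28574899  26.16660759  17.78844613] [[-49.8   0.7]] [-7.86758411  3.10089852 40.11867189] 95.0083258826973
```

View pics/c16.png

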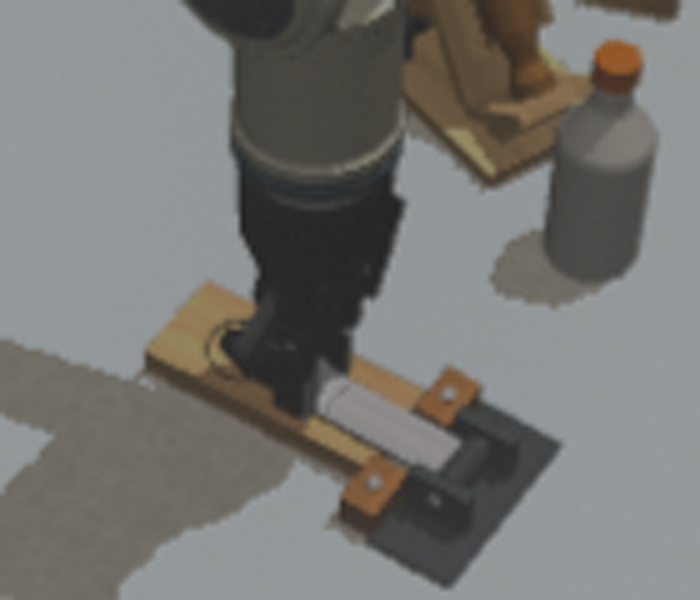

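The fingers started too high: open tips sit about 13 mm behind the TCP. They closed on top of the board around the clip arm. I'll open, lift and check.

Emit:
jog_arm(
  series=[
    [0, 0, 0, -0.3, 0, 0, 1],
    [0, 0, 0, -0.3, 0, 0, 1],
    [0, 0, 0, -0.3, 0, 0, 1],
    [0, 0, 0, -0.3, 0, 0, 1],
    [0, 0, 0, -1, 0, 0, 1],
  ],
)

```text
clock: 15.65
eef_pos: [668.5, 25.4, 32.8]
tcp_rot: [1.526, 1.569, -3.098]
contact_force: [0.5, 0.7, -0.2]
opening: 0.998
```

Emit:
jog_arm(
  series=[
    [0, 0, 0, -3, 0, 0, 1],
    [0, 0, 0, -4, 1, 0, 1],
    [0, 0, 0, -4, 3, 0, 1],
    [0, 0, 0, -4, 4, 0, 1],
    [0, 0, 0, -4, 4, 0, 1],
    [0, 0, 0, -4, 4, 0, 1],
    [0, 0, 0, 0, 5, 0, 1],
    [0, 0, 0, 0, 0, 0, 1],
    [0, 0, 0, 0, 0, 0, 1],
  ],
)

```text
clock: 16.55
eef_pos: [473.5, 8.2, 250.4]
tcp_rot: [-1.656, 1.569, 0.003]
contact_force: [0.5, 0.0, -0.1]
opening: 0.997
```

Run:
```python
from h import *
grab('wrist','w10');im=np.load('pics/w10.npz')['im'];cv2.imwrite('pics/c17.png',cv2.resize(im[265:395,225:325],(600,780),interpolation=cv2.INTER_CUBIC)[:600,:,::-1])
cv2.imwrite('pics/c17b.png',cv2.resize(im[335:395,225:325],(800,480),interpolation=cv2.INTER_CUBIC)[:,:,::-1])
print(pose()[0])
```

```text
[474.6160925    8.27176499 250.22681165]
```

View pics/c17.png

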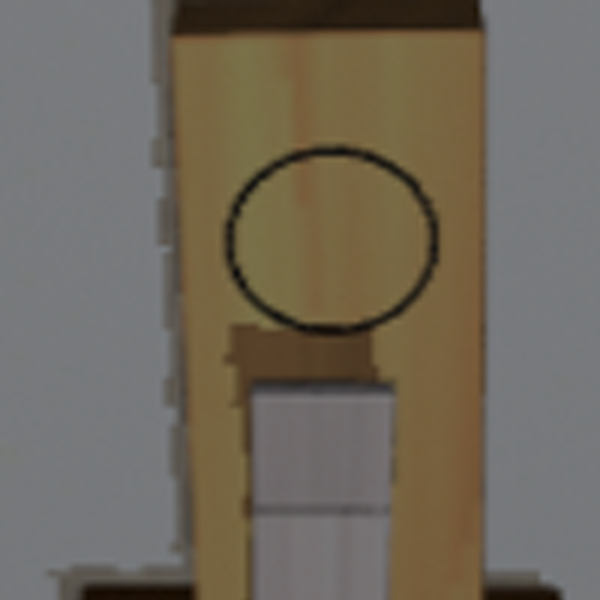

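View pics/c17b.png

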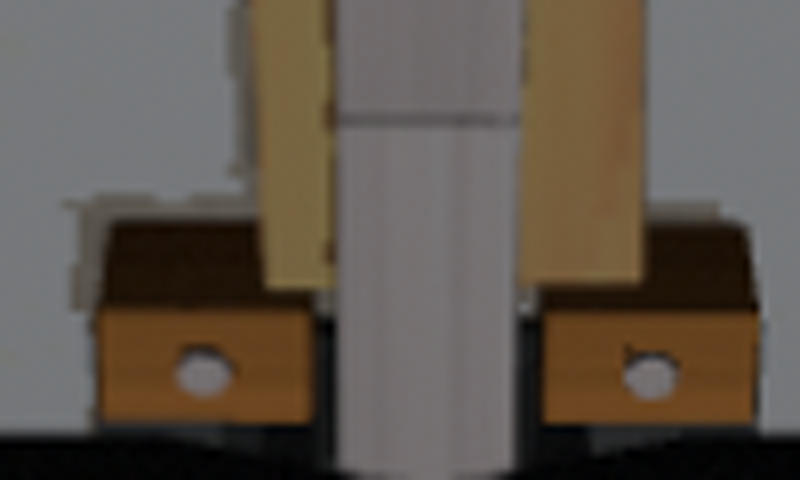

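Run:
```python
from h import *
t=O+AX*-55+NN*0.3; print(t)
plan([*t,6],down(np.radians(95)))
```

```text
[668.18314488  25.30529256]
turn deg [ 0.03 -0.01  0.09] norm 0.1 | shift cm in final tool axes [ 2.442e+01 -1.943e+01  1.000e-02] 31.2
```

Emit:
jog_arm(
  series=[
    [0, 0, 0, 0, -3, 0, 0.93],
    [0, 0, 0, 2, -4, 0, 0.93],
    [0, 0, 0, 3, -4, 0, 0.93],
    [0, 0, 0, 3, -4, 0, 0.93],
    [0, 0, 0, 3, -3, 0, 0.93],
    [0, 0, 0, 3, -1.4, 0, 0.93],
    [0, 0, 0, 3, 0, 0, 0.93],
    [0, 0, 0, 2.5, 0, 0, 0.93],
    [0, 0, 0, 2, 0, 0, 0.93],
    [0, 0, 0, 1.5, 0, 0, 0.93],
    [0, 0, 0, 1, 0, 0, 0.93],
    [0, 0, 0, 0.4, 0, 0, 0.93],
    [0, 0, 0, 0, 0, 0, 0.93],
    [0, 0, 0, 0, 0, 0, 0.93],
  ],
)

```text
clock: 18.0
eef_pos: [668.1, 25.3, 6.4]
tcp_rot: [-1.605, 1.569, 0.053]
contact_force: [0.2, 0.1, -0.6]
opening: 0.931
```

Run:
```python
from h import *
p,Rt=pose();print(p,sl(p)); t=O+AX*-52+NN*0.4
plan([*t,0],down(np.radians(95)))
```

```text
[668.10391246  25.33854403   6.43266872] [[-55.1   0.3]]
turn deg [ 0.03 -0.    0.08] norm 0.1 | shift cm in final tool axes [ 0.64 -0.31  0.01] 0.7
```

Lateral 0.3 is what I wanted. I'll lower in small steps and watch the force.

Emit:
jog_arm(
  series=[
    [0, 0, 0, 0.3, 0, 0, 0.93],
    [0, 0, 0, 0.3, 0, 0, 0.93],
    [0, 0, 0, 0.2, 0, 0, 0.93],
    [0, 0, 0, 0, 0, 0, 0.93],
  ],
)

```text
clock: 18.4
eef_pos: [667.2, 25.3, -2.7]
tcp_rot: [1.568, 1.57, -3.057]
contact_force: [0.3, -0.1, 0.5]
opening: 0.925
```

Emit:
jog_arm(
  series=[
    [0, 0, 0, 0, 0, 0, 0.8],
    [0, 0, 0, 0, 0, 0, 0.75],
    [0, 0, 0, 0, 0, 0, 0.7],
    [0, 0, 0, 0, 0, 0, 0.6],
    [0, 0, 0, 0, 0, 0, 0.6],
    [0, 0, 0, 0, 0, 0, 0.6],
  ],
)

```text
clock: 19.0
eef_pos: [667.6, 25.9, -1.8]
tcp_rot: [-0.696, 1.57, 0.963]
contact_force: [-1.5, 4.6, 6.8]
opening: 0.691
```

Emit:
jog_arm(
  series=[
    [0, 0, 0, 0, -0.1, 0, 0.6],
    [0, 0, 0, 0, -0.1, 0, 0.6],
    [0, 0, 0, 0, -0.1, 0, 0.6],
    [0, 0, 0, 0, 0, 0, 0.6],
  ],
)

```text
clock: 19.4
eef_pos: [667.7, 25.8, -1.8]
tcp_rot: [1.447, 1.565, 3.106]
contact_force: [-11.8, 3.6, 15.9]
opening: 0.693
```

Run:
```python
from h import *
p,Rt=pose();print(p,sl(p),r.sense()['contact_force'])
```

```text
[667.73650737  25.84985759  -1.80942548] [[-55.4   0.9]] [-11.81191206   3.58751669  15.91431034]
```

Emit:
jog_arm(
  series=[
    [0, 0, 0, -0.1, 0, -0.1, 0.6],
    [0, 0, 0, 0, 0, 0, 0.6],
    [0, 0, 0, 0, 0, 0, 1],
    [0, 0, 0, 0, 0, 0, 1],
    [0, 0, 0, 0, 0, 0, 1],
    [0, 0, 0, -1, 0, 0, 1],
    [0, 0, 0, -2, 0, 0, 1],
    [0, 0, 0, -3, 0, 0, 1],
    [0, 0, 0, -4, 1, 0, 1],
    [0, 0, 0, -4, 3, 0, 1],
    [0, 0, 0, -4, 4, 0, 1],
    [0, 0, 0, -4, 4, 0, 1],
    [0, 0, 0, -4, 4, 0, 1],
    [0, 0, 0, 0, 4, 0, 1],
    [0, 0, 0, 0, 0, 0, 1],
    [0, 0, 0, 0, 0, 0, 1],
  ],
)

```text
clock: 21.0
eef_pos: [485.1, 8.1, 245.7]
tcp_rot: [-1.68, 1.569, -0.022]
contact_force: [0.1, 0.0, 0.3]
opening: 1.001
```

Run:
```python
from h import *
grab('wrist','w11');im=np.load('pics/w11.npz')['im'];cv2.imwrite('pics/c18.png',cv2.resize(im[255:375,225:325],(600,720),interpolation=cv2.INTER_CUBIC)[:600,:,::-1])
cv2.imwrite('pics/c18b.png',cv2.resize(im[335:395,225:325],(800,480),interpolation=cv2.INTER_CUBIC)[:,:,::-1])
print(pose()[0])
```

```text
[485.84253608   8.21343201 245.37382034]
```

View pics/c18.png

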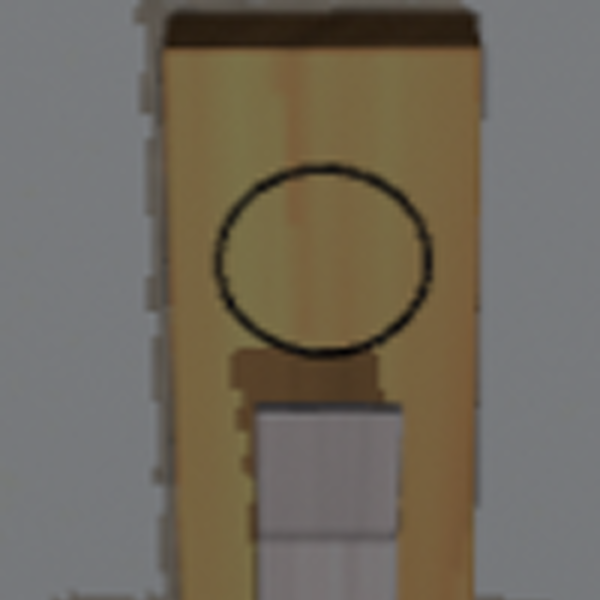

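View pics/c18b.png

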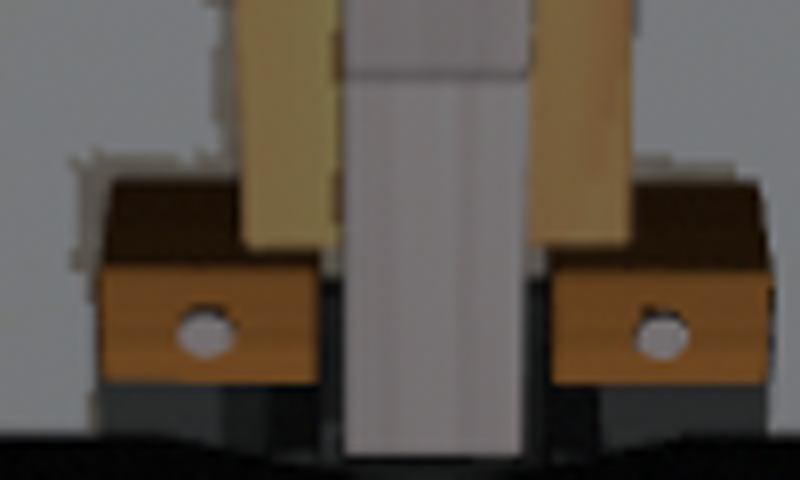

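Run:
```python
from h import *
c=cam('wrist','w11')
f=lambda l:[((x+.5)/6-.5+225,(y+.5)/6-.5+255) for x,y in l]
g=lambda l:[((x+.5)/8-.5+225,(y+.5)/8-.5+335) for x,y in l]
P=lambda n,l,z:print(n,sl(onz(c,l,z)).tolist())
P('rear corners',f([(165,49),(480,48)]),18)
P('front corners',g([(243,247),(630,246)]),18)
P('circle',f([(324,260)]),18)
P('blocks bottom',g([(113,182),(755,183)]),0)
P('blocks top',g([(101,266),(319,267),(553,270),(771,270)]),22)
P('arm crease',g([(345,76),(527,76)]),19)
w=onz(c,f([(324,260)]),18); print(w)
# cradle/spindle view from saved top/scene
im=np.load('pics/w11.npz')['im']; cv2.imwrite('pics/w11v.png',im[:,:,::-1])
```

```text
rear corners [[-140.3, -30.4], [-140.5, 27.8]]
front corners [[-1.7, -29.9], [-1.9, 29.5]]
circle [[-96.0, -1.0]]
blocks bottom [[1.0, -51.8], [1.1, 50.7]]
blocks top [[-1.4, -51.4], [-1.4, -18.1], [-0.8, 17.5], [-0.7, 50.7]]
arm crease [[-33.8, -14.0], [-33.8, 13.3]]
[[627.40204188  20.46915419  18.        ]]
```

View pics/w11v.png

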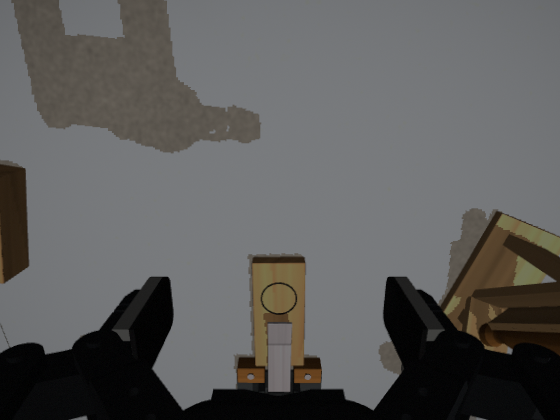

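Centred (-0.2 against -0.4) and square (0.2°). A short push on the rear end with closed fingers will make sure it's seated.

Run:
```python
from h import *
t=O+AX*-162+NN*0.4; plan([*t,10],down(np.radians(95)))
```

```text
turn deg [ 0.03 -0.01  0.11] norm 0.1 | shift cm in final tool axes [23.54 -7.61  0.12] 24.7
```

Emit:
jog_arm(
  series=[
    [0, 0, 0, 3, -1, 0, 0],
    [0, 0, 0, 4, -1.5, 0.1, 0],
    [0, 0, 0, 4, -1.5, 0, 0],
    [0, 0, 0, 4, -1.5, 0, 0],
    [0, 0, 0, 4, -1, 0, 0],
    [0, 0, 0, 3, -0.5, 0, 0],
    [0, 0, 0, 1.5, -0.5, 0, 0],
    [0, 0, 0, 0, -0.2, 0, 0],
    [0, 0, 0, 0, 0, 0, 0],
  ],
)

```text
clock: 21.95
eef_pos: [562.6, 16.1, 9.2]
tcp_rot: [1.535, 1.57, -3.089]
contact_force: [0.1, -0.2, 0.2]
opening: -0.002
```

Emit:
jog_arm(
  series=[
    [0, 0, 0, 0, -0.4, 0, 0],
    [0, 0, 0, 0, -0.3, 0, 0],
    [0, 0, 0, 0, -0.1, 0, 0],
    [0, 0, 0, 0, 0, 0, 0],
  ],
)

```text
clock: 22.35
eef_pos: [570.3, 16.7, 10.3]
tcp_rot: [-1.64, 1.569, 0.019]
contact_force: [-1.0, 0.2, -0.4]
opening: 0.003
```

Emit:
jog_arm(
  series=[
    [0, 0, 0, 0, -0.15, 0, 0],
    [0, 0, 0, 0, -0.15, 0, 0],
    [0, 0, 0, 0, 0, 0, 0],
  ],
)

```text
clock: 22.65
eef_pos: [572.8, 17.0, 9.7]
tcp_rot: [1.583, 1.571, -3.041]
contact_force: [-0.7, -0.1, -0.1]
opening: -0.002
```

Emit:
jog_arm(
  series=[
    [0, 0, 0, 0, -0.15, 0, 0],
    [0, 0, 0, 0, -0.15, 0, 0],
    [0, 0, 0, 0, -0.1, 0, 0],
    [0, 0, 0, 0, 0, 0, 0],
  ],
)

```text
clock: 23.05
eef_pos: [573.0, 17.1, 9.0]
tcp_rot: [1.529, 1.564, -3.096]
contact_force: [-10.4, -1.0, 6.7]
opening: -0.002
```

Emit:
jog_arm(
  series=[
    [0, 0, 0, 0, 1, 0, 0],
    [0, 0, 0, 0, 3, 0, 0.3],
    [0, 0, 0, -4, 3, 0, 1],
    [0, 0, 0, -5, 3, 0, 1],
    [0, 0, 0, -5, 2, 2, 1],
    [0, 0, 0, -5, 0, 4, 1],
    [0, 0, 0, -5, 0, 4, 1],
    [0, 0, 0, -5, 0, 4, 1],
    [0, 0, 0, 0, 0, 4, 1],
    [0, 0, 0, 0, 0, 4, 1],
    [0, 0, 0, 0, 0, 0, 1],
    [0, 0, 0, 0, 0, 0, 1],
  ],
)

```text
clock: 24.25
eef_pos: [446.9, 198.3, 253.0]
tcp_rot: [-2.411, 1.57, -0.75]
contact_force: [0.3, -0.1, -1.1]
opening: 1.001
```

Run:
```python
from h import *
grab('wrist','w12');grab('top','t12');print(pose()[0])
im=np.load('pics/t12.npz')['im'];cv2.imwrite('pics/c19.png',cv2.resize(im[150:250,230:310],(480,600),interpolation=cv2.INTER_CUBIC)[:,:,::-1])
ct=cam('top'); h=lambda l:[((x+.5)/6-.5+140,(y+.5)/6-.5+160) for x,y in l]
w=onz(ct,h([(402,258),(323,540),(150,490)]),3); print(w.round(1)); d=w[0]-w[1]; print('yaw',np.degrees(np.arctan2(d[1],d[0]))); d=w[2]-w[1]; print(np.degrees(np.arctan2(-d[0],d[1])))
```

```text
[447.03755245 197.01012372 252.86497319]
[[649.9 215.2   3. ]
 [507.3 256.    3. ]
 [534.6 344.7   3. ]]
yaw -15.945443282292391
-17.105963501947823
```

View pics/w12.png

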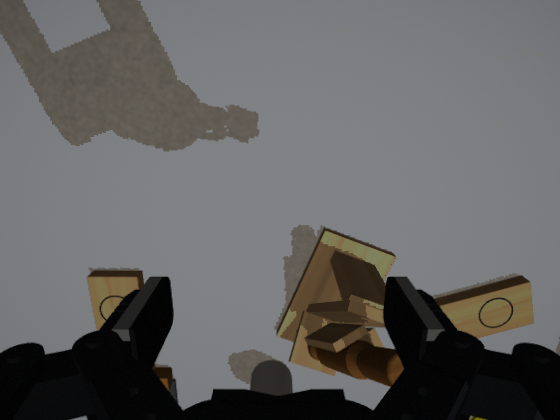

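View pics/c19.png

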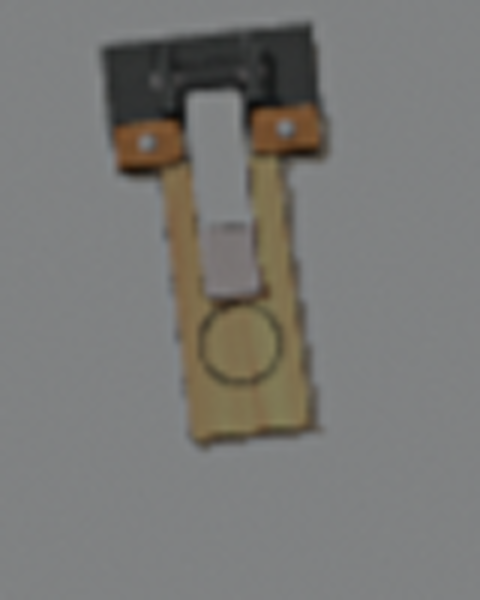

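The top view shows the board home and square, with its circle at crop (240,343). Next I'll fit the spindle axis from the top and scene depth points, using its known radii.

Run:
```python
from h import *
from scipy.optimize import least_squares
F=np.array([644.9,264.4,37]); u0=np.array([-.550,.163,.819]);
def fit(Q):
    def res(p,Q=Q):
        u=u0+np.array([p[2],p[3],0]);u/=np.linalg.norm(u); f=F+np.array([p[0],p[1],0])
        d=Q-f; t=d@u; rr=np.linalg.norm(d-t[:,None]*u,axis=1)
        R_=np.where(t>132,13,16); return rr-R_
    for k in range(3):
        s=least_squares(res,[0,0,0,0] if k==0 else s.x,loss='soft_l1',f_scale=1.5)
    p=s.x;u=u0+np.array([p[2],p[3],0]);u/=np.linalg.norm(u);f=F+np.array([p[0],p[1],0])
    return f,u,np.median(abs(res(p)))
A=[]
for n,tag in(('top','t0'),('scene','s0')):
    z=np.load(f'pics/{tag}.npz'); P=cloud(cam(n),z['d']).reshape(-1,3); hs=cv2.cvtColor(z['im'],cv2.COLOR_RGB2HSV).reshape(-1,3)
    d=P-F;t=d@u0;rr=np.linalg.norm(d-t[:,None]*u0,axis=1)
    e=np.cross([0,1.,0],u0); v=np.cross(u0,np.cross([0,0,1.],u0)) 
    m=(((t>46)&(t<118)&(rr<24))|((t>144)&(t<186)&(rr<22)))&(z['im'].reshape(-1,3)[:,0]>0)
    w=d-t[:,None]*u0; m&=(t>130)|(w[:,2]>0)   # upper side only on shaft
    Q=P[m]; A.append(Q); f,u,e=fit(Q); print(n,len(Q),f.round(1),u.round(3),'tilt',np.degrees(np.arccos(u[2])).round(1),'az',np.degrees(np.arctan2(u[1],u[0])).round(1),e.round(2),'p164',(f+164*u).round(1))
    # end extent
    d=P-f; t=d@u; w=np.linalg.norm(d-t[:,None]*u,axis=1); print('max t',np.sort(t[(w<10)&(t>100)&(t<260)])[-5:].round(1))
f,u,e=fit(np.vstack(A)); print('both',f.round(1),u.round(3),np.degrees(np.arccos(u[2])).round(1),np.degrees(np.arctan2(u[1],u[0])).round(1),e.round(2),'p164',(f+164*u).round(1))
```

```text
top 254 [645.4 263.5  37. ] [-0.551  0.165  0.818] tilt 35.1 az 163.3 0.76 p164 [555.1 290.6 171.2]
max t [193.5 193.6 193.7 194.1 194.1]
scene 422 [643.7 263.4  37. ] [-0.552  0.147  0.821] tilt 34.9 az 165.1 1.73 p164 [553.1 287.5 171.6]
max t [190.2 190.4 190.5 190.6 190.9]
both [644.6 263.7  37. ] [-0.552  0.154  0.82 ] 35.0 164.4 1.56 p164 [554.1 288.9 171.4]
```

```bash
cat >> h.py <<'E'
FOOT=np.array([644.8,263.7,37]); U=np.array([-.5515,.1585,.819]); U/=np.linalg.norm(U)
def spin():
    x=-U; z=np.cross([0,0,1.],x); z/=np.linalg.norm(z); y=np.cross(z,x); return R.from_matrix(np.c_[x,y,z])
E
python3 - <<'E'
from h import *
S=spin(); print(S.as_matrix().round(3)); plan(FOOT+U*245,S); plan(FOOT+U*145,S)
E
```

```text
[[ 0.551 -0.787  0.276]
 [-0.158  0.226  0.961]
 [-0.819 -0.574 -0.   ]]
turn deg [ 20.41   6.4  -34.63] norm 40.7 | shift cm in final tool axes [ 3.03 -1.67 11.87] 12.4
turn deg [ 20.41   6.4  -34.63] norm 40.7 | shift cm in final tool axes [13.03 -1.67 11.87] 17.7
```

Emit:
jog_arm(
  series=[
    [3.4, 1.07, -5.77, 0, 0, 0, 1],
    [3.4, 1.07, -5.77, 0, 0, 0, 1],
    [3.4, 1.07, -5.77, 0, 0, 0, 1],
    [3.4, 1.07, -5.77, 0, 0, 0, 1],
    [3.4, 1.07, -5.77, 0, 0, 0, 1],
    [3.4, 1.07, -5.77, 0, 0, 0, 1],
    [0, 0, 0, 0.5, -0.3, 2.4, 1],
    [0, 0, 0, 0.6, -0.3, 2.4, 1],
    [0, 0, 0, 0.6, -0.3, 2.4, 1],
    [0, 0, 0, 0.6, -0.3, 2.4, 1],
    [0, 0, 0, 0.7, -0.4, 2.3, 1],
    [0, 0, 0, 0, 0, 0, 1],
    [0, 0, 0, 0, 0, 0, 1],
  ],
)

```text
clock: 25.65
eef_pos: [506.6, 302.3, 234.1]
tcp_rot: [-1.593, 0.996, -0.282]
contact_force: [-0.6, -0.6, 1.0]
opening: 0.998
```

Run:
```python
from h import *
plan(FOOT+U*145,spin()); grab('wrist','w13');
```

```text
turn deg [ 1.17 -0.06 -2.11] norm 2.4 | shift cm in final tool axes [ 9.87 -0.44  0.1 ] 9.9
```

View pics/w13.png

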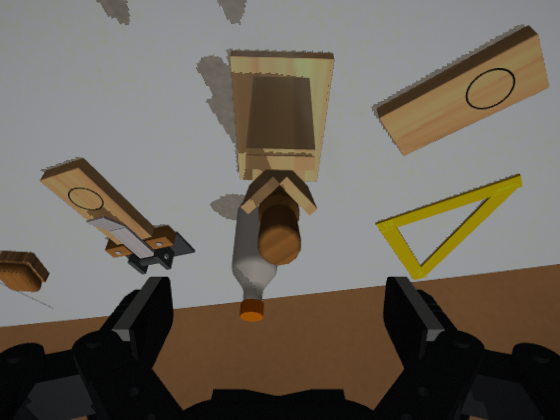

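Emit:
jog_arm(
  series=[
    [1.2, 0, -2.1, 0, 0, 0, 1],
    [0, 0, 0, 2, -0.2, 0.1, 1],
    [0, 0, 0, 2, -0.2, 0, 1],
    [0, 0, 0, 0, 0, 0, 1],
    [0, 0, 0, 0, 0, 0, 1],
  ],
)

```text
clock: 26.2
eef_pos: [531.6, 296.3, 204.4]
tcp_rot: [-1.571, 0.96, -0.28]
contact_force: [0.3, 0.1, -0.4]
opening: 1.0
```

Run:
```python
from h import *
plan(FOOT+U*145,spin()); im,d=grab('wrist','w14')
cv2.imwrite('pics/c20.png',cv2.resize(im[150:350,160:400],(720,600),interpolation=cv2.INTER_CUBIC)[:,:,::-1])
```

```text
turn deg [-0.04 -0.02  0.01] norm 0.0 | shift cm in final tool axes [ 5.97 -0.04 -0.  ] 6.0
```

View pics/c20.png

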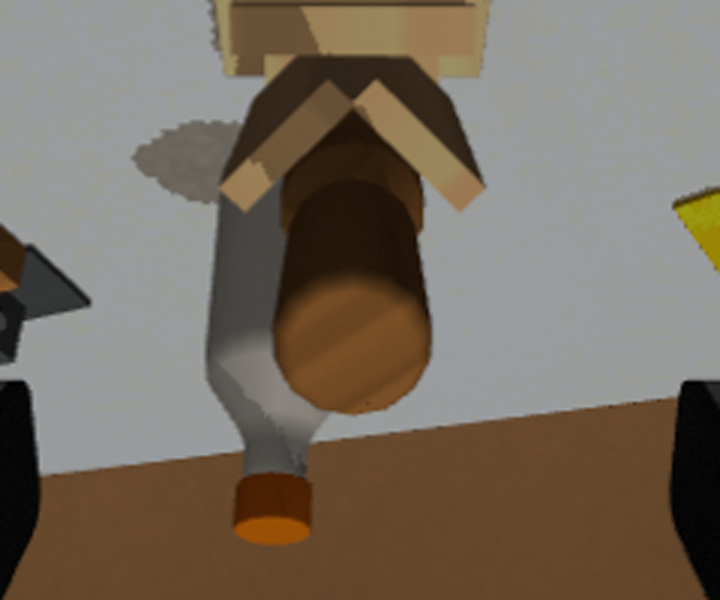

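Run:
```python
from h import *
c=cam('wrist','w14'); z=np.load('pics/w14.npz'); T=R.from_euler('xyz',z['rot']); 
p,d=ray(c,[(160+352.5/3-.5,150+345/3-.5)]); pt=T.inv().apply(p-z['p']); dt=T.inv().apply(d[0]); 
for X in (14.7,): k=(X-pt[0])/dt[0]; print((pt+k*dt).round(1))
P=cloud(c,z['d'])[255:275,270:285].reshape(-1,3); print(T.inv().apply(P-z['p']).mean(0).round(1))
```

```text
[14.7  1.4 -1.2]
[14.2  1.7 -1.2]
```

Emit:
jog_arm(
  series=[
    [0, 0, 0, 2, 0.1, 0, 1],
    [0, 0, 0, 2, 0, 0, 1],
    [0, 0, 0, 1.4, 0, 0, 1],
    [0, 0, 0, 0.6, 0, 0, 1],
    [0, 0, 0, 0, 0, 0, 1],
    [0, 0, 0, 0, 0, 0, 0.6],
    [0, 0, 0, 0, 0, 0, 0.1],
    [0, 0, 0, 0, 0, 0, 0.1],
    [0, 0, 0, 0, 0, 0, 0.1],
    [0, 0, 0, 0, 0, 0, 0.1],
    [0, 0, 0, 0, 0, 0, 0.1],
  ],
  force=50,
)

```text
clock: 27.35
eef_pos: [563.9, 287.5, 155.0]
tcp_rot: [-1.571, 0.959, -0.281]
contact_force: [-5.6, -1.6, 6.6]
opening: 0.291
```

Run:
```python
from h import *
plan(FOOT+U*145,spin()); print(r.sense()['opening']*85); grab('scene','s15')
im=np.load('pics/s15.npz')['im'];cv2.imwrite('pics/c21.png',cv2.resize(im[60:220,260:420],(600,600),interpolation=cv2.INTER_CUBIC)[:,:,::-1])
```

```text
turn deg [-0.01 -0.03  0.05] norm 0.1 | shift cm in final tool axes [ 0.   -0.13 -0.06] 0.1
24.773484107642233
```

View pics/c21.png

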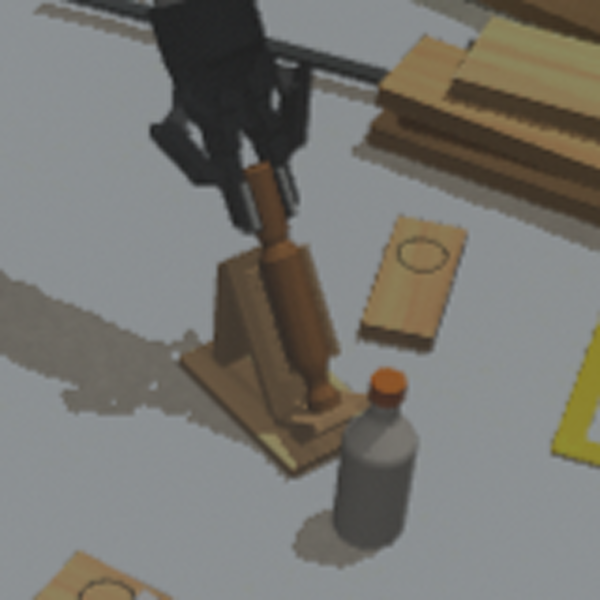

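Emit:
jog_arm(
  series=[
    [0, 0, 0, -0.4, -0.3, 0, 0.1],
    [0, 0, 0, -0.8, -0.6, 0, 0.1],
    [0, 0, 0, -1.6, -1.1, 0, 0.1],
    [0, 0, 0, -2, -1.4, 0, 0.1],
    [0, 0, 0, -2, -1.4, 0, 0.1],
    [0, 0, 0, -2, -1.4, 0, 0.1],
    [0, 0, 0, -2, -1.4, 0, 0.1],
    [0, 0, 0, -2, -1.4, 0, 0.1],
    [0, 0, 0, -1, -0.7, -1, 0.1],
    [0, 0, 0, 0, 0, -2, 0.1],
    [0, 0, 0, 0, 0, -3, 0.1],
    [0, 0, 0, 0, 0, -3, 0.1],
    [0, 0, 0, 0, 0, -3, 0.1],
    [0, 0, 0, 0, 0, -2, 0.1],
    [0, 0, 0, 0, 0, -1, 0.1],
    [0, 0, 0, 0, 0, 0, 0.1],
  ],
)

```text
clock: 29.0
eef_pos: [522.5, 142.6, 323.1]
tcp_rot: [-1.569, 0.959, -0.279]
contact_force: [1.0, 1.2, -1.5]
opening: 0.289
```

Run:
```python
from h import *
print(r.sense()['opening']*85,r.sense()['contact_force'].round(1)); grab('scene','s16')
t=O+AX*-95.3+NN*.3; print(t); plan([*t,18+145+60],down(np.radians(74)));
```

```text
24.542884852805653 [ 1.   1.2 -1.5]
[628.03649855  21.79291613]
turn deg [-0.08  0.07 35.05] norm 35.0 | shift cm in final tool axes [ 10.03 -13.45  -8.81] 18.9
```

View pics/s16.png

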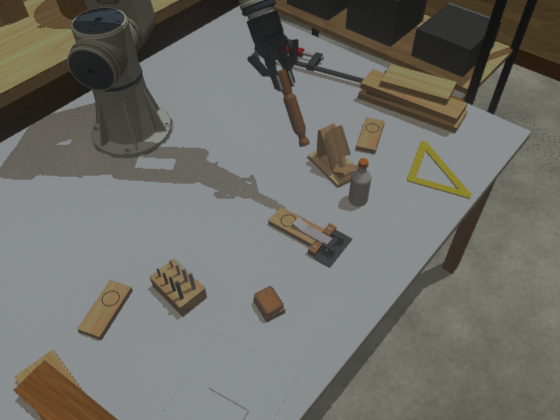

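Emit:
jog_arm(
  series=[
    [0, 0, 3, 0, 0, 0, 0.1],
    [0, 0, 6, 0, 0, 0, 0.1],
    [0, 0, 6, 0, 0, 0, 0.1],
    [0, 0, 6, 0, 0, 0, 0.1],
    [0, 0, 6, 0, 0, 0, 0.1],
    [0, 0, 5, 0, 0, 0, 0.1],
    [0, 0, 3, 0, 0, 0, 0.1],
    [0, 0, 0, 0, -1.2, -0.8, 0.1],
    [0, 0, 0, 0, -2.4, -1.6, 0.1],
    [0, 0, 0, 0, -3, -2, 0.1],
    [0, 0, 0, 0, -3, -2, 0.1],
    [0, 0, 0, 0, -2.4, -1.6, 0.1],
    [0, 0, 0, 0, -1.2, -0.8, 0.1],
    [0, 0, 0, 0, 0, 0, 0.1],
    [0, 0, 0, 0, 0, 0, 0.1],
  ],
)

```text
clock: 30.55
eef_pos: [625.4, 23.3, 322.7]
tcp_rot: [-0.35, 1.57, 0.942]
contact_force: [-1.2, 0.5, -1.5]
opening: 0.285
```

Run:
```python
from h import *
print(r.sense()['opening']*85,r.sense()['contact_force'].round(1)); 
t=O+AX*-95.3+NN*.3; plan([*t,18+145+60],down(np.radians(74))); 
for n in('scene','top','wrist'): grab(n,n[0]+'17')
i=np.load('pics/s17.npz')['im'];cv2.imwrite('pics/c22.png',cv2.resize(i[60:260,230:390],(480,600),interpolation=cv2.INTER_CUBIC)[:,:,::-1])
```

```text
24.20387984724647 [-1.2  0.5 -1.5]
turn deg [-0.    0.04  0.01] norm 0.0 | shift cm in final tool axes [ 9.97 -0.29 -0.07] 10.0
```

View pics/c22.png

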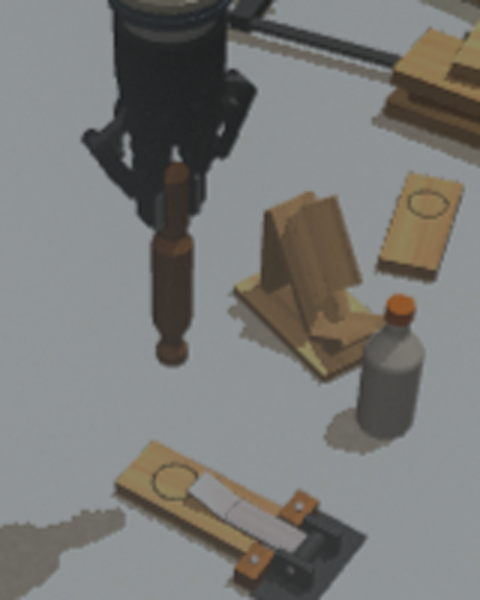

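View pics/w17.png

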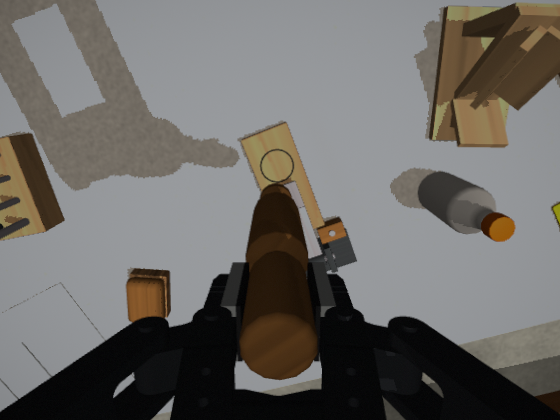

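Run:
```python
from h import *
from scipy.optimize import least_squares
z=np.load('pics/s17.npz'); c=cam('scene'); P=cloud(c,z['d']); tcp=z['p']
m=(np.hypot(P[...,0]-tcp[0],P[...,1]-tcp[1])<28)&(P[...,2]>tcp[2]-150)&(P[...,2]<tcp[2]-12)
Q=P[m]; print(len(Q))
def R_of(t): return np.interp(t,[0,10,11,25,42,122,132,140,188],[13,13,12,9,16,16,10,13,13])
def res(p):
    u=np.array([p[2],p[3],1]);u/=np.linalg.norm(u); d=Q-(tcp-[0,0,145]+np.array([p[0],p[1],p[4]])); t=d@u
    rr=np.linalg.norm(d-t[:,None]*u,axis=1); w=(t>42)&(t<120)|(t<10); return np.where(w,rr-R_of(t),0)
s=least_squares(res,[0]*5,loss='soft_l1',f_scale=1.5); print(s.x[:2].round(1),'tilt deg',np.degrees(s.x[2:4]).round(2),s.x[4])
# row-wise silhouette midline
u,v=[],[]
for r_ in range(110,182):
    k=np.where(m[r_])[0]
    if len(k)>3: u.append((k.min()+k.max())/2);v.append(r_)
uv=np.c_[u,v]; a=np.polyfit(uv[:,1],uv[:,0],1); print('midline slope',a, v[0],v[-1])
# projected vertical through same place
Rm=c[3]; rv,_=cv2.Rodrigues(Rm.T); tv=-Rm.T@c[2]
pr=cv2.projectPoints(np.array([[*tcp[:2],tcp[2]-145.],[*tcp[:2],tcp[2]+40.]]),rv,tv,c[0],c[1])[0][:,0]; print(pr, (pr[1,0]-pr[0,0])/(pr[1,1]-pr[0,1]))
# lowest z of spindle
print('low z', np.sort(Q[:,2])[:5], 'tcp z',tcp[2])
# wrist: foot visible px vs expected axis projection
cw=cam('wrist','w17'); Rm=cw[3]; rv,_=cv2.Rodrigues(Rm.T); tv=-Rm.T@cw[2]
pr=cv2.projectPoints(np.array([[*tcp[:2],tcp[2]-145.],[*tcp[:2],tcp[2]-145+10],[*tcp[:2],tcp[2]-145+82],[*tcp[:2],tcp[2]+45.]]),rv,tv,cw[0],cw[1])[0][:,0]; print(pr.round(1))
i=np.load('pics/w17.npz')['im'];cv2.imwrite('pics/c23.png',cv2.resize(i[150:390,200:360],(400,600),interpolation=cv2.INTER_CUBIC)[:,:,::-1])
```

```text
525
[ 0.5 -2.9] tilt deg [-0.1   0.58] -0.05702809602774498
midline slope [-1.47991543e-02  2.89588795e+02] 139 181
[[287.8204987  177.92822827]
 [287.33792456 118.5046893 ]] 0.008120925636550756
low z [177.73258854 177.9856657  178.23025509 178.58671466 178.82900514] tcp z 322.7239488072778
[[278.3 196.1]
 [278.3 199.4]
 [278.5 231.2]
 [279.1 349.4]]
```

View pics/c23.png

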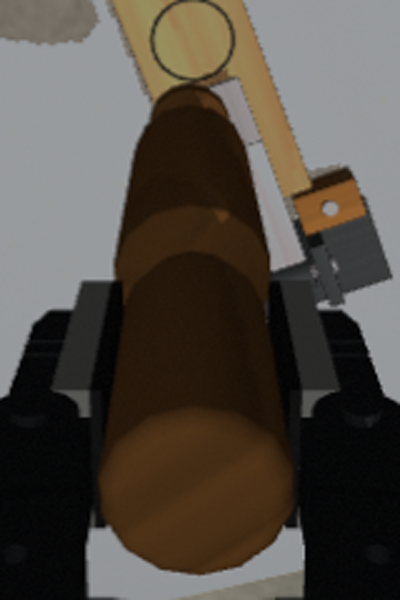

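The spindle leans about 1° in the grip, with its foot towards tool -z. I'll trim that and descend to about 8 mm above the board.

Emit:
jog_arm(
  series=[
    [0, -0.9, 0, 0, -0.2, 0, 0.1],
    [0, 0, 0, 1.5, -0.1, 0, 0.1],
    [0, 0, 0, 3, 0, 0, 0.1],
    [0, 0, 0, 3, 0, 0, 0.1],
    [0, 0, 0, 3, 0, 0, 0.1],
    [0, 0, 0, 2.5, 0, 0, 0.1],
    [0, 0, 0, 1.5, 0, 0, 0.1],
    [0, 0, 0, 0.7, 0, 0, 0.1],
    [0, 0, 0, 0, 0, 0, 0.1],
    [0, 0, 0, 0, 0, 0, 0.1],
  ],
)

```text
clock: 31.7
eef_pos: [630.1, 24.5, 172.1]
tcp_rot: [-0.125, 1.554, 1.167]
contact_force: [0.0, -0.6, -1.4]
opening: 0.294
```

Run:
```python
from h import *
p,_=pose();print(p,sl(p),r.sense()['contact_force'].round(1))
for n in('scene','wrist'): grab(n,n[0]+'18')
i=np.load('pics/s18.npz')['im'];cv2.imwrite('pics/c24.png',cv2.resize(i[130:270,240:360],(514,600),interpolation=cv2.INTER_CUBIC)[:,:,::-1])
i=np.load('pics/w18.npz')['im'];cv2.imwrite('pics/c25.png',cv2.resize(i[100:300,200:360],(480,600),interpolation=cv2.INTER_CUBIC)[:,:,::-1])
```

```text
[630.09583868  24.46955475 172.09579338] [[-93.    2.8]] [ 0.  -0.6 -1.4]
```

View pics/c24.png

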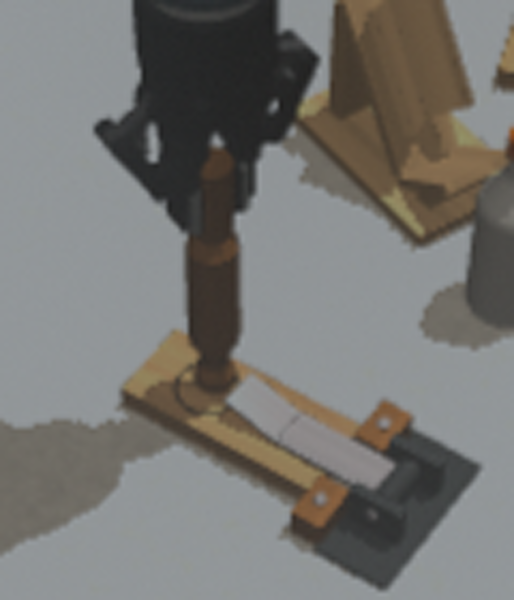

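View pics/c25.png

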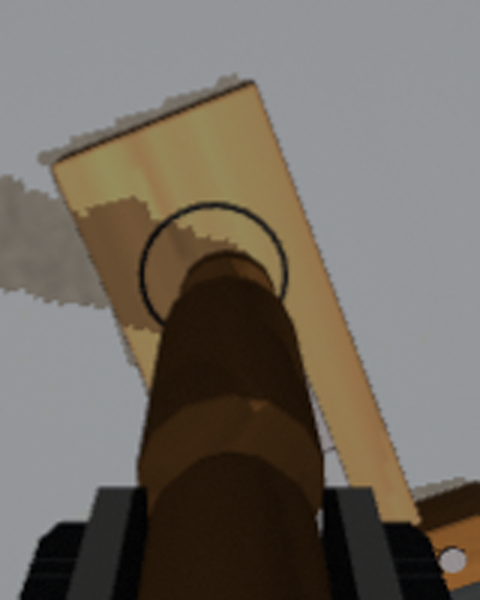

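Run:
```python
from h import *
c=cam('wrist','w18'); z=np.load('pics/w18.npz'); T=R.from_euler('xyz',z['rot'])
w=onz(c,[(200+214/3-.3,100+275/3-.3)],18); print(w, T.inv().apply(w-z['p']).round(1))
# foot centre from x=228 at z~30 and expected
k=ray(c,[(200+228/3-.3,100+265/3)]); w=onz(c,[(200+228/3-.3,100+265/3)],33); print(T.inv().apply(w-z['p']).round(1))
z=np.load('pics/s18.npz'); P=cloud(cam('scene'),z['d']); tcp=z['p']
Rm=cam('scene')[3]; cs=cam('scene'); rv,_=cv2.Rodrigues(Rm.T); tv=-Rm.T@cs[2]
m=(np.hypot(P[...,0]-tcp[0],P[...,1]-tcp[1])<26)&(P[...,2]>tcp[2]-140)&(P[...,2]<tcp[2]-25)
pts=[]
for v in range(130,225):
    k=np.where(m[v])[0]
    if len(k)>4: pts.append((v,(k.min()+k.max())/2,len(k)))
pts=np.array(pts); print(np.polyfit(pts[:,0],pts[:,1],1)); 
pr=cv2.projectPoints(np.array([[*tcp[:2],tcp[2]-145.],[*tcp[:2],tcp[2]-20.]]),rv,tv,cs[0],cs[1])[0][:,0]; print((pr[1,0]-pr[0,0])/(pr[1,1]-pr[0,1]),pr)
from scipy.optimize import least_squares
Q=P[m]
def res(p):
    u=np.array([p[2],p[3],1]);u/=np.linalg.norm(u); d=Q-(tcp-[0,0,145]+np.array([p[0],p[1],0])); t=d@u
    rr=np.linalg.norm(d-t[:,None]*u,axis=1); w=(t>44)&(t<118); return np.where(w,rr-16,0)
s=least_squares(res,[0]*4,loss='soft_l1',f_scale=1.5); print(s.x[:2].round(1),np.degrees(s.x[2:]).round(2))
```

```text
[[628.21238034  20.95754827  18.        ]] [[154.3   1.4  -6.6]]
[[139.4   7.6  -2.6]]
[6.89655172e-02 2.75741379e+02]
0.004286854738980214 [[289.78675916 217.87217261]
 [289.64898802 185.73412379]]
[ 0.2 -1. ] [ 0.3  -0.15]
```

Emit:
jog_arm(
  series=[
    [0, 0, 0, 0, 0.17, -0.3, 0.1],
    [0, 0, 0, 0.4, 0, 0, 0.1],
    [0, 0, 0, 0.2, 0, 0, 0.1],
    [0, 0, 0, 0.1, 0, 0, 0.1],
    [0, 0, 0, 0, 0, 0, 0.1],
  ],
)

```text
clock: 32.3
eef_pos: [626.8, 22.1, 163.8]
tcp_rot: [-0.017, 1.554, 1.275]
contact_force: [-0.5, 0.9, -1.7]
opening: 0.29
```

Run:
```python
from h import *
p,_=pose();print(p,sl(p),r.sense()['contact_force'].round(1))
for n in('scene','wrist'): grab(n,n[0]+'19')
i=np.load('pics/w19.npz')['im'];cv2.imwrite('pics/c26.png',cv2.resize(i[100:300,200:360],(480,600),interpolation=cv2.INTER_CUBIC)[:,:,::-1])
i=np.load('pics/s19.npz')['im'];cv2.imwrite('pics/c27.png',cv2.resize(i[150:250,250:340],(540,600),interpolation=cv2.INTER_CUBIC)[:,:,::-1])
```

```text
[626.83254615  22.14675775 163.81583075] [[-96.5   0.8]] [-0.5  0.9 -1.7]
```

View pics/c26.png

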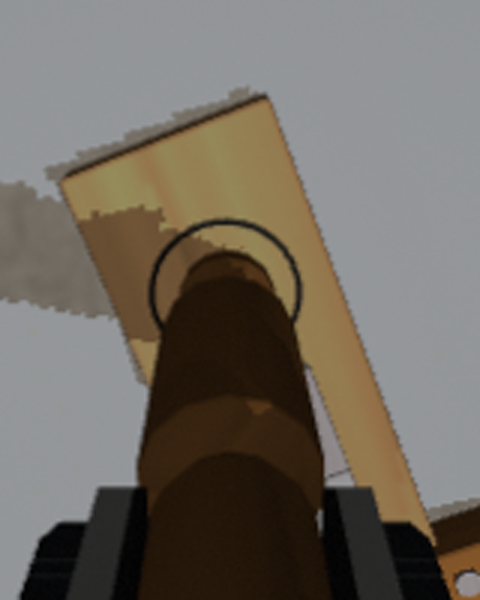

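View pics/c27.png

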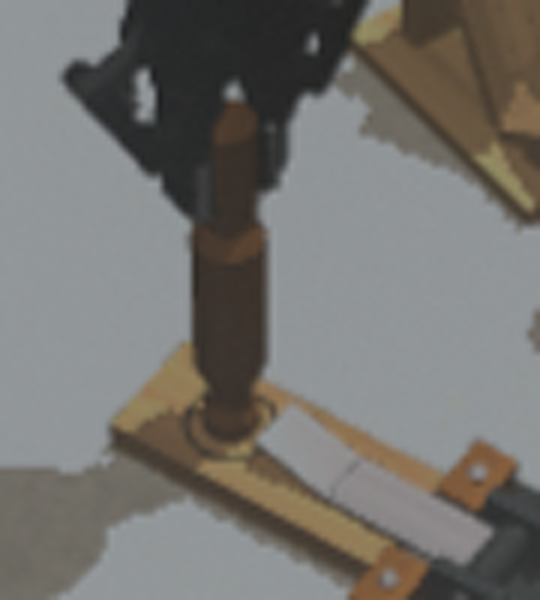

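Emit:
jog_arm(
  series=[
    [0, 0, 0, 0.05, 0, 0, 0.1],
    [0, 0, 0, 0.05, 0, 0, 0.1],
    [0, 0, 0, 0, 0, 0, 0.1],
  ],
)

```text
clock: 32.7
eef_pos: [626.9, 22.1, 163.0]
tcp_rot: [-0.035, 1.554, 1.256]
contact_force: [-0.7, 0.1, -2.0]
opening: 0.292
```

Emit:
jog_arm(
  series=[
    [0, 0, 0, 0.05, 0, 0, 0.1],
    [0, 0, 0, 0.05, 0, 0, 0.1],
    [0, 0, 0, 0, 0, 0, 0.1],
  ],
)

```text
clock: 33.0
eef_pos: [627.5, 22.1, 162.8]
tcp_rot: [-0.107, 1.554, 1.185]
contact_force: [-1.4, 1.1, 5.1]
opening: 0.294
```

Emit:
jog_arm(
  series=[
    [0, 0, 0, -0.03, 0, 0, 0.1],
    [0, 0, 0, 0, 0, 0, 0.34],
    [0, 0, 0, 0, 0, 0, 0.4],
    [0, 0, 0, 0, 0, 0, 0.5],
    [0, 0, 0, 0, 0, 0, 0.6],
    [0, 0, 0, 0, 0, 0, 0.7],
    [0, 0, 0, 0, 0, 0, 0.8],
    [0, 0, 0, 0, 0, 0, 0.8],
  ],
)

```text
clock: 33.8
eef_pos: [627.0, 22.2, 162.4]
tcp_rot: [-0.037, 1.554, 1.254]
contact_force: [-1.0, 0.4, -0.3]
opening: 0.802
```

Run:
```python
from h import *
p,_=pose();print(p,sl(p),r.sense()['contact_force'].round(1))
for n in('scene','wrist'): grab(n,n[0]+'20')
i=np.load('pics/w20.npz')['im'];cv2.imwrite('pics/c28.png',i[:,:,::-1])
i=np.load('pics/s20.npz')['im'];cv2.imwrite('pics/c29.png',cv2.resize(i[130:250,240:350],(550,600),interpolation=cv2.INTER_CUBIC)[:,:,::-1])
```

```text
[626.9672997   22.17360712 162.35638732] [[-96.3   0.8]] [-1.   0.4 -0.3]
```

View pics/c28.png

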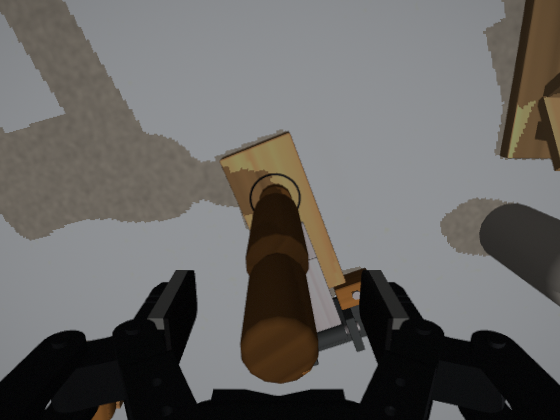

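View pics/c29.png

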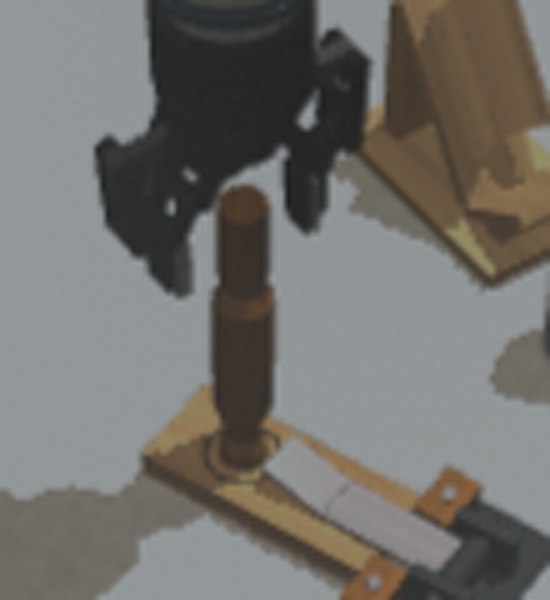

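The spindle stands free between the open fingers, inside the circle. I'll withdraw straight up and check.

Emit:
jog_arm(
  series=[
    [0, 0, 0, -0.8, 0, 0, 0.9],
    [0, 0, 0, -1.5, 0, 0, 1],
    [0, 0, 0, -2.5, 0, 0, 1],
    [0, 0, 0, -3, 0, 0, 1],
    [0, 0, 0, -3, 0, 0, 1],
    [0, 0, 0, -3, 0, 0, 1],
    [0, 0, 0, -2, 2, 0, 1],
    [0, 0, 0, 0, 4, 0, 1],
    [0, 0, 0, 0, 4, 0, 1],
    [0, 0, 0, 0, 4, 0, 1],
    [0, 0, 0, 0, 4, 0, 1],
    [0, 0, 0, 0, 2, 0, 1],
    [0, 0, 0, 0, 0, 0, 1],
    [0, 0, 0, 0, 0, 0, 1],
    [0, 0, 0, 0, 0, 0, 1],
    [0, 0, 0, 0, 0, 0, 1],
  ],
)

```text
clock: 35.5
eef_pos: [434.8, 74.6, 320.3]
tcp_rot: [-0.048, 1.554, 1.243]
contact_force: [-0.6, -0.9, -0.7]
opening: 1.004
```

Run:
```python
from h import *
for n in('scene','top','wrist'): grab(n,n[0]+'21')
i=np.load('pics/s21.npz')['im'];cv2.imwrite('pics/c30.png',cv2.resize(i[120:320,230:430],(600,600),interpolation=cv2.INTER_CUBIC)[:,:,::-1])
i=np.load('pics/t21.npz')['im'];cv2.imwrite('pics/c31.png',cv2.resize(i[140:260,180:360],(780,520),interpolation=cv2.INTER_CUBIC)[:,:,::-1])
print(pose()[0])
```

```text
[434.35272874  74.59488345 320.0045296 ]
```

View pics/c30.png

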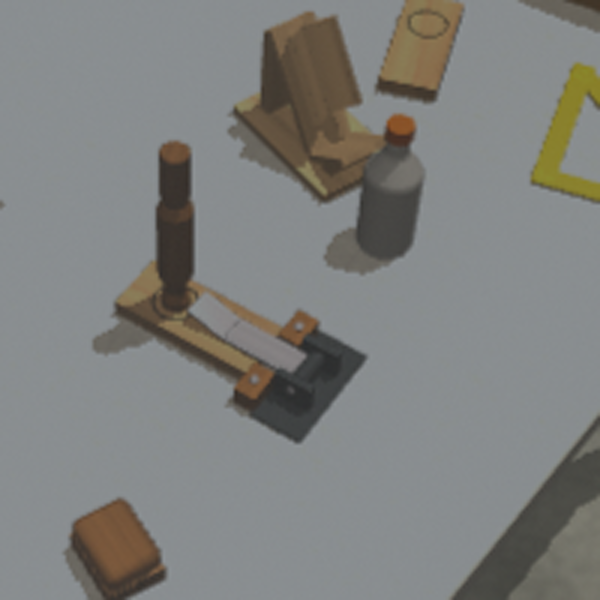

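View pics/c31.png

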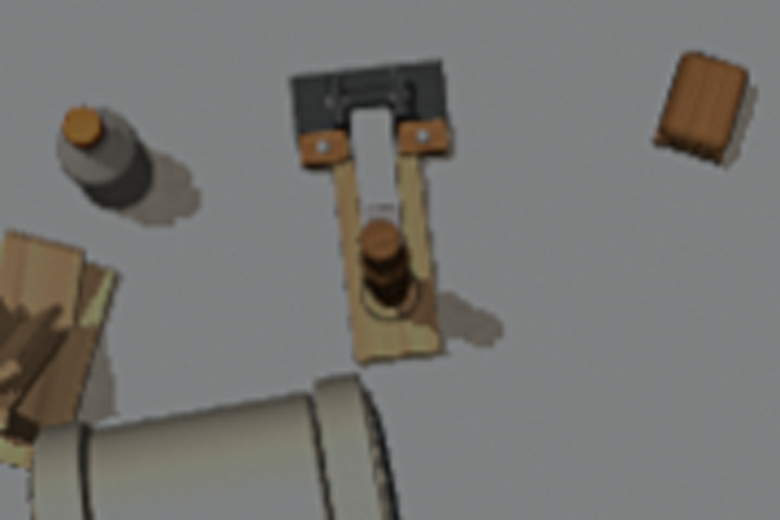

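View pics/w21.png

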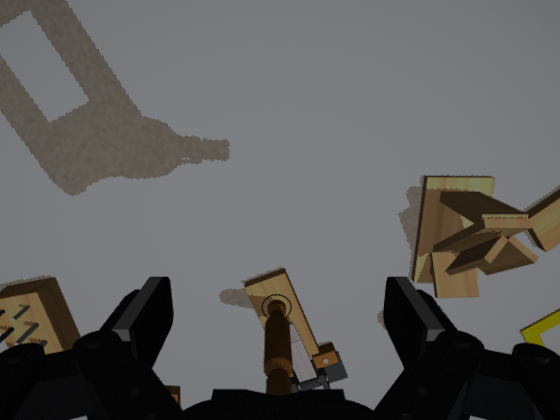

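Emit:
jog_arm(
  series=[
    [0, 0, 0, 0, 0, 0, 1],
    [0, 0, 0, 0, 0, 0, 1],
    [0, 0, 0, 0, 0, 0, 1],
    [0, 0, 0, 0, 0, 0, 1],
    [0, 0, 0, 0, 0, 0, 1],
    [0, 0, 0, 0, 0, 0, 1],
  ],
)

```text
clock: 36.25
eef_pos: [433.9, 74.8, 320.2]
tcp_rot: [-0.041, 1.554, 1.251]
contact_force: [0.7, 0.2, 0.7]
opening: 1.0
```

Run:
```python
from h import *
grab('scene','s22')
a=np.load('pics/s21.npz')['im'].astype(int);b=np.load('pics/s22.npz')['im'].astype(int)
D=abs(a-b).max(2)[150:280,250:370]; print('changed px around spindle/board',(D>25).sum())
s0=np.load('pics/s0.npz')['im'].astype(int)
for n,(v0,v1,u0,u1) in dict(glue=(155,210,345,375),sand=(280,325,248,290)).items(): print(n,(abs(b-s0).max(2)[v0:v1,u0:u1]>40).sum())
i=b.astype(np.uint8);cv2.imwrite('pics/c32.png',cv2.resize(i[160:270,260:360],(545,600),interpolation=cv2.INTER_CUBIC)[:,:,::-1])
```

```text
changed px around spindle/board 0
glue 31
sand 0
```

View pics/c32.png

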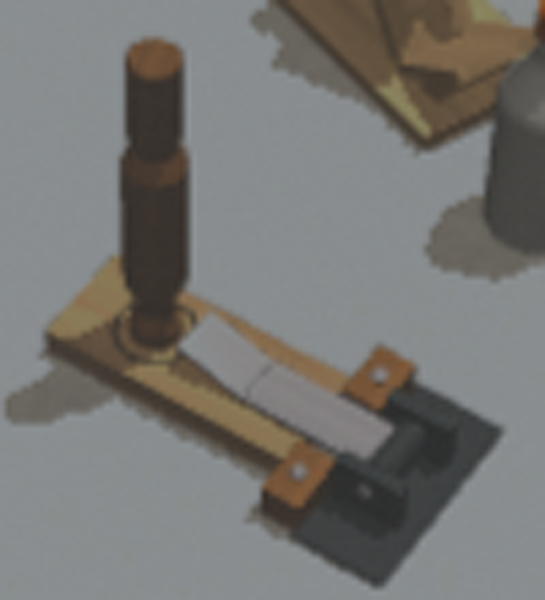

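```bash
python3 -c "
from rig import r
print(r.sign_off())"
```

```text
the job is handed in; nothing more can be done
None
```

I slid the board under the clip arm and against both stop blocks. I then stood the spindle upright inside the pencilled circle, let go, and handed the job in at about 36 s.

**Board:** The first two tries left it up to 2 mm off centre and about 1° out of square. On the third, the fingers closed too high: they gripped the clip arm and pressed on the board's top with about 40 N at the wrist. That pushed the board nearly 4 mm off centre. A lower regrip fixed it, leaving it within about 0.3 mm of midway and 0.2° of square. That view still suggested a gap of about 0.7 mm at the stops. A final push of about 10 N on its rear end met firm resistance at once, so I take it as seated; I did not re-measure the gap afterwards.

**Spindle:** It was set down within about 0.5° of vertical and close to the circle's centre. Two pictures about 0.65 s apart, with the arm clear, showed no change around the spindle and board.

**Bystanders:** The sanding block's picture is unchanged from the start. The glue bottle's area differs by 31 pixels. I put that down to the spindle and its shadow leaving the cradle behind it, but did not check further. The robot never went near the bottle.

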